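Build the sieve stack on the shaker

TASK

Set up the sieve shaker: first put the steel pan on the sprung deck and press it straight down until both catches snap over its flange and hold it, then let go. Stack the sieves on it one at a time, fine (blue), then medium (yellow), then coarse (red), each fully nested in the one below, and finish with the lid. Leave the culture dish where it is.

Things in the scene. Friction and masses are not known exactly. Their poses are not given: they have to be found in the camera images.
- shaker: Small white sieve shaker, fixed, turned up to 0.45 rad about z; grey control panel at its -x side. Housing 130 (x) by 120 (y) mm, top 70 mm above the bench. A round steel sprung deck stands in its middle. Origin: centre of the underside, on the bench and on the deck's axis; z up.
- seat (a point): Centre of the deck's seating face, 95 mm above the bench while up; axes as the shaker's. Rim 3 mm high, 78 inside diameter, at +y and -y. At +x and -x a brass sliding catch, sloping nose; guides 44 to 58 mm off the axis, 25 wide, 106 above the bench, thumb tabs to 74 off: keep fingers to the +y and -y sides when setting the pan down. The pan's flange parts the noses as the deck sinks.
- deck (a joint): Sinking of the sprung deck, m: 0 up, 0.011 bottom stop. Springs give 4 N at 0 and 0.7 N more per mm, so the weight of pan or stack does not sink it. About 8 mm down the catches snap over the pan's flange and then hold pan and deck there (reads about 0.008). Press to 9 or 10 mm; it takes up to about 15 N.
- pan: Bright steel receiver pan of the sieve set, open on top, no knob. Body 60 mm outside, 54 inside, 24 tall, floor 6 thick; at its foot a flange 74 mm in diameter, 6 tall, lower edge chamfered 3. 70 g. Grip the body above the flange. Origin: centre of its underside, z up.
- sieve_fine: Sieve, blue frame, very fine mesh like a plain grey disc. Frame ring 60 mm outside, 54 inside, from 6 to 24 mm above the origin; below it a skirt 49 mm in diameter, 6 tall, foot tapered to 43 over 3 mm, which drops into the 54 mm mouth of the pan or sieve beneath until the ring rests on its rim. 45 g. Lies upright, mouth up. Origin: centre of its underside (foot of the skirt), z up.
- sieve_medium: Sieve, yellow frame, close mesh, 4 mm pitch. Frame ring 60 mm outside, 54 inside, from 6 to 24 mm above the origin; below it a skirt 49 mm in diameter, 6 tall, foot tapered to 43 over 3 mm, which drops into the 54 mm mouth of the pan or sieve beneath until the ring rests on its rim. 45 g. Lies upright, mouth up. Origin: centre of its underside (foot of the skirt), z up.
- sieve_coarse: Sieve, red frame, wide open mesh, 8 mm pitch. Frame ring 60 mm outside, 54 inside, from 6 to 24 mm above the origin; below it a skirt 49 mm in diameter, 6 tall, foot tapered to 43 over 3 mm, which drops into the 54 mm mouth of the pan or sieve beneath until the ring rests on its rim. 45 g. Lies upright, mouth up. Origin: centre of its underside (foot of the skirt), z up.
- lid: Steel lid of the sieve set. Disc 60 mm in diameter, 6 to 11 mm above the origin; skirt below it 49 mm in diameter, 6 tall, tapered foot, fits a 54 mm mouth; black knob on the axis, 18 mm in diameter, from 11 to 33 mm above the origin. 45 g. Origin: centre of its underside (foot of the skirt), z up.
- dish: Clear lidded culture dish with straw-coloured agar, 57 mm in diameter, 14 tall, loose. Not part of the job: leave it where it lies. Origin: centre of its underside, z up.
Not all that is in view belongs to the job. Leave any green or turquoise look-alike of the lid alone.

How it is judged:
By the outcome, as a careful person would: the job done as asked, in the order asked, and still so for the second after the job is handed in, with the robot touching nothing.
It also fails if it takes over 112 s, if anything falls off the work surface, if the arm or the gripper's body presses on something with over 40 N, if the wrist force passes 120 N, or if a joint passes its speed limit or range.

ROBOT

A 6-joint arm with a two-finger parallel gripper is mounted at the origin on the work surface. World frame = base frame: x ahead of the robot, y to its left, z up, the work surface at z = 0. Lengths are in m, angles in rad, forces in N, time in s.
With the tool pointing down it reaches from about 0.35 to 0.85 m from the base axis. Payload 8.1 kg.
Tool frame: the origin (TCP) lies midway between the tips of the shut fingers; the grasp point (between the pads) lies 19 mm behind it (robot.tcp_to_grasp is the distance from the TCP to the grasp point, in m); x points along the fingers, y is the direction in which the jaws open and shut, and the axes are right-handed (so a half turn about x gives the same grasp; the last joint's range is limited). The gripper opens to 93 mm and grips with 3 to 60 N. Pads are 15 mm wide; open, the fingers measure 128 mm over their backs; the gripper's body (75 mm by 188 mm) begins 65 mm behind the grasp point.
Start: joints at [-1.21, 0.13, 1.488, -0, 1.523, -0.085], TCP at [0.259, -0.541, 0.18] pointing down, gripper open.
Joint ranges: [-2.96, 2.96], [-0.89, 2.26], [0.02, 2.5], [-1.34, 4.48], [0, 2.73], [-2.66, 2.66]. Speed limits (rad/s): [2.39, 2.39, 2.79, 3.14, 3.14, 3.14].

INTERFACE

Orientations are given as a rotation vector (axis times angle).
In Python, from plant import robot gives the robot as it stands.
- The arm moves only by the tool play_rows, never from a script. Its argument "plan" is a list of rows, each an object with "slide": the shift along the world's x, y, z as a fraction of full scale, a list of three; "roll": the turn about the world's z as a fraction of full scale; "fingers": the gripper command: -1 is shut, 1 is fully open, values between are in proportion. A call has 1 to 20 rows; each row shifts and turns the commanded pose from where the row before left it; what a row does not reach is not made up. Full scale, the value 1, is 30 mm for a shift and 8 degrees for a turn. A row lasts 1/8 s, in which the tool goes at most 62.5 mm and 10.7 degrees, less where a joint would pass 70% of its speed; a pose out of reach is approached as far as the arm can. A call with a number of a shift or a turn outside -1 to 1 is refused whole. A call with a gripper value outside its range is refused whole. The fingers move at their own pace and stop on an object; "squeeze" is the grip in N (left out, the last holds). Time passes only in rows, so rows that do not move let the fingers close. It gives the time, the measured TCP pose, the force and the opening at its end, in the units of the state.
- robot.read_state(): the state, without advancing time (a new reading comes with each control period).
- robot.read_camera(name): name is "scene" or "top" or "wrist"; returns the picture (384x512x3 uint8, red, green, blue); there is no depth.
- robot.get_calibration(name): a dict with "fx", "fy", "cx", "cy" (pixels), "R" (3x3) and "t" (3): a world point X has camera coordinates R X + t; the wrist camera has in their place "T_tool_cam" (4x4, takes a point from camera to tool coordinates, whose origin is the TCP and whose axes are the tool frame's). Camera axes: x right, y down, z forward; pixel columns grow to the right and rows downward; lengths in m; the calibration is good to about 2 mm. The wrist camera is an equidistant fisheye: a pixel r from the principal point sees the ray r / f radians off the axis. A picture is of the moment at which its call begins: read the wrist's pose just before it. get_calibration takes no time and is no camera call.
- robot.close_job(): hands the job in, once; it reports no verdict.
Trained networks look in the newest picture that a camera, given by its name, has taken for a name from the list of things; names that differ only in an ending like _2 or _b are one class to them, and where a whole thing is asked for, a point or a joint stands for the part that bears it (a point fixed in the world has none). Each returns a list of dicts, best first, with "p" (0 to 1); they miss things now and then, are a little off and sometimes report something else, mostly with a low value. They report only what shows in the picture. A call takes as long as a camera call. They do not tell look-alikes from the thing itself.
- robot.boxes_of(camera, target): "extent" ([centre column, centre row, width, height] in pixels, round what is visible of it).
- robot.regions_of(camera, target): "region" (384x512 bool, what is visible of it) and "extent" ([centre column, centre row, width, height] in pixels, round what is visible of it).
- robot.mark_of(camera, target): "point" ([column, row] in pixels: a listed point, or the origin of a listed thing).
The state is a dict: "t": time; "q": joint angles; "dq": joint speeds; "joint_torque": joint torques, N m; "tool_pos": TCP position; "orientation": TCP orientation; "force": force on the tool from outside, world axes, zero at the start; "wrist_torque": the same for the moment, N m; "opening": finger opening in m.
Only numpy, scipy, OpenCV 4.12 (cv2) and the standard library are available. Lean on these libraries where they do the work, as an engineer would, in place of code of your own. Each camera call takes 0.05 s, during which the arm holds its last target.

## Working session

There is one attempt and no reset: what is moved stays moved. The work goes in short steps, Python scripts to look and compute and a tool call to move; the robot and the scene stay as the last step left them, time stands still between calls to the robot, and variables do not carry over. Pictures are saved under pics/ and viewed, and the job is handed in when it is done.

Besides the shell and the picture viewer there is one more tool, called after "Request:" by a JSON object that holds its "name" and its "arguments". play_rows: Moves the arm, as the interface text tells. Its arguments: {"type":"object","properties":{"plan":{"type":"array","items":{"type":"object","properties":{"slide":{"type":"array","items":{"type":"number","minimum":-1,"maximum":1}},"roll":{"type":"number","minimum":-1,"maximum":1},"fingers":{"type":"number"}}}},"squeeze":{"type":"number"}},"required":["plan"]}

```bash
ls; mkdir -p pics
python3 - <<'E'
from plant import robot
import cv2
s=robot.read_state(); print({k:s[k] for k in('t','tool_pos','orientation','force','opening')})
for n in('scene','top','wrist'):
    im=robot.read_camera(n); cv2.imwrite(f'pics/{n}0.png',im[:,:,::-1])
    c=robot.get_calibration(n); print(n,c)
E
```

```text
pics
{'t': 0.0, 'tool_pos': array([ 0.25847781, -0.54076116,  0.17941346]), 'orientation': array([ 1.97471222,  0.44941879, -1.97528426]), 'force': array([-0.22419299,  0.88834118,  0.11077837]), 'opening': 0.09253735926983603}
scene {'fx': 484.4762403559791, 'fy': 484.4762403559791, 'cx': 255.44548387846783, 'cy': 193.23290327485103, 'R': array([[-0.43817538,  0.89887017,  0.0058955 ],
       [ 0.75615965,  0.37213819, -0.53827107],
       [-0.48602975, -0.23139919, -0.84275115]]), 't': array([ 0.1981154 , -0.30538671,  1.80510704])}
top {'fx': 360.7836415277434, 'fy': 360.7836415277434, 'cx': 257.11381734634574, 'cy': 195.10353671608928, 'R': array([[-0.01208685, -0.99984115, -0.0130992 ],
       [-0.99854738,  0.01275705, -0.05234881],
       [ 0.0525076 ,  0.01244744, -0.99854295]]), 't': array([0.01298684, 0.47935471, 1.11163028])}
wrist {'fx': 297.3186396354542, 'fy': 297.3186396354542, 'cx': 259.55982122315464, 'cy': 191.21154108099032, 'T_tool_cam': array([[-1.10811778e-03, -2.58346462e-01,  9.66051695e-01,
        -2.04831316e-01],
       [ 9.99999063e-01, -1.06254970e-03,  8.62904945e-04,
        -2.73457837e-04],
       [ 8.03549503e-04,  9.66051746e-01,  2.58347397e-01,
        -7.10499346e-02],
       [ 0.00000000e+00,  0.00000000e+00,  0.00000000e+00,
         1.00000000e+00]])}
```

View pics/top0.png

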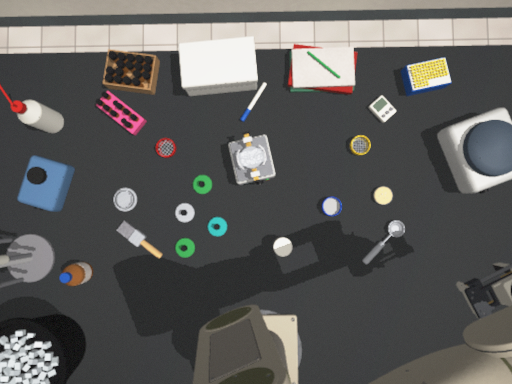

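View pics/scene0.png

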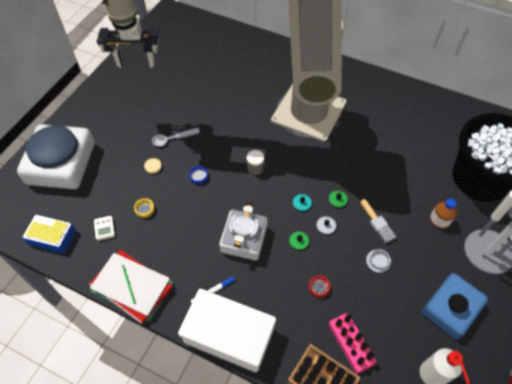

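View pics/wrist0.png

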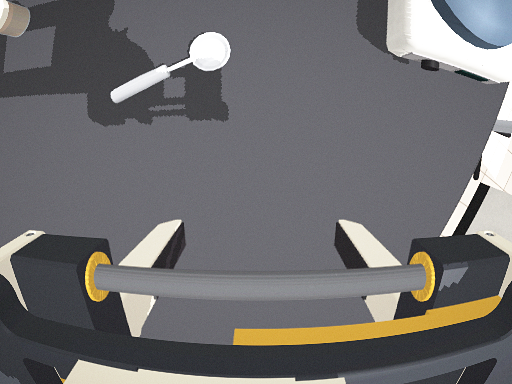

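```bash
cat > h.py <<'E'
from plant import robot
import numpy as np, cv2
from scipy.spatial.transform import Rotation as Ro
def ray(cam,uv,st=None):
    c=robot.get_calibration(cam)
    x=(uv[0]-c['cx'])/c['fx'];y=(uv[1]-c['cy'])/c['fy']
    if cam!='wrist':
        d=c['R'].T@np.array([x,y,1.]);o=-c['R'].T@c['t']
    else:
        r=np.hypot(x,y);s=np.sin(r)/max(r,1e-9)
        T=c['T_tool_cam'];R=Ro.from_rotvec(st['orientation']).as_matrix()
        d=R@T[:3,:3]@np.array([x*s,y*s,np.cos(r)]);o=st['tool_pos']+R@T[:3,3]
    return o,d/np.linalg.norm(d)
def at(cam,uv,z,st=None):
    o,d=ray(cam,uv,st);return o+d*(z-o[2])/d[2]
def proj(cam,X,st=None):
    c=robot.get_calibration(cam);X=np.asarray(X,float)
    if cam!='wrist':
        p=c['R']@X+c['t'];return np.array([c['cx']+c['fx']*p[0]/p[2],c['cy']+c['fy']*p[1]/p[2]])
    R=Ro.from_rotvec(st['orientation']).as_matrix();T=c['T_tool_cam']
    p=T[:3,:3].T@(R.T@(X-st['tool_pos'])-T[:3,3])
    th=np.arctan2(np.hypot(p[0],p[1]),p[2]);n=max(np.hypot(p[0],p[1]),1e-9)
    return np.array([c['cx']+c['fx']*th*p[0]/n,c['cy']+c['fy']*th*p[1]/n])
E
python3 - <<'E'
from h import *
for cam in('top','scene'):
  for n in('shaker','pan','sieve_fine','sieve_medium','sieve_coarse','lid','dish','seat'):
    r=robot.mark_of(cam,n); z=0.095 if n=='seat' else 0
    print(cam,n,[(np.round(a['point'],1),round(a['p'],2),np.round(at(cam,a['point'],z)[:2],4)) for a in r[:5]])
im=cv2.imread('pics/top0.png');cv2.imwrite('pics/c1.png',cv2.resize(im[120:270,90:290],None,fx=4,fy=4,interpolation=2))
cv2.imwrite('pics/c2.png',cv2.resize(im[120:270,220:420],None,fx=4,fy=4,interpolation=2))
print(robot.read_state()['t'])
E
```

```text
top shaker [(array([250.3, 161.9]), 0.75, array([0.5857, 0.0275]))]
top pan [(array([127.5, 201.4]), 0.6, array([0.4654, 0.4174]))]
top sieve_fine [(array([328.4, 207.6]), 0.54, array([ 0.438, -0.216]))]
top sieve_medium [(array([353.7, 147.6]), 0.63, array([ 0.6266, -0.3   ]))]
top sieve_coarse [(array([167.4, 147.1]), 0.75, array([0.6368, 0.291 ]))]
top lid [(array([215.9, 223.8]), 0.79, array([0.3915, 0.1378])), (array([186.7, 212.7]), 0.71, array([0.4275, 0.2298])), (array([205. , 184.2]), 0.65, array([0.5168, 0.1716])), (array([187.5, 249.8]), 0.65, array([0.3113, 0.2275]))]
top dish [(array([380.8, 194.2]), 0.58, array([ 0.478 , -0.3809]))]
top seat [(array([251.5, 159.5]), 0.94, array([0.5789, 0.021 ]))]
scene shaker [(array([246.2, 239.9]), 0.65, array([0.5816, 0.031 ]))]
scene pan []
scene sieve_fine [(array([198.3, 180.1]), 0.82, array([ 0.4511, -0.2151]))]
scene sieve_medium [(array([142.6, 210. ]), 0.6, array([ 0.6328, -0.3191]))]
scene sieve_coarse [(array([315.9, 288.3]), 0.78, array([0.6338, 0.2872]))]
scene lid [(array([298.2, 242.9]), 0.81, array([0.5195, 0.1812])), (array([338.4, 200. ]), 0.6, array([0.3163, 0.2379])), (array([301.7, 202.6]), 0.58, array([0.379 , 0.1332])), (array([323.6, 225.1]), 0.47, array([0.4256, 0.2289]))]
scene dish [(array([154.4, 165.8]), 0.61, array([ 0.466 , -0.3799]))]
scene seat [(array([243. , 223.8]), 0.57, array([0.5811, 0.0211]))]
0.95
```

View pics/c1.png

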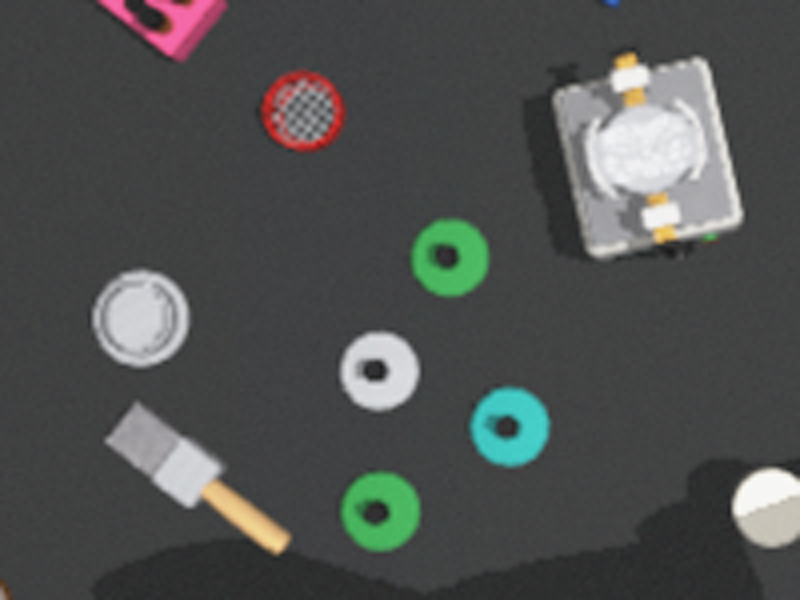

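View pics/c2.png

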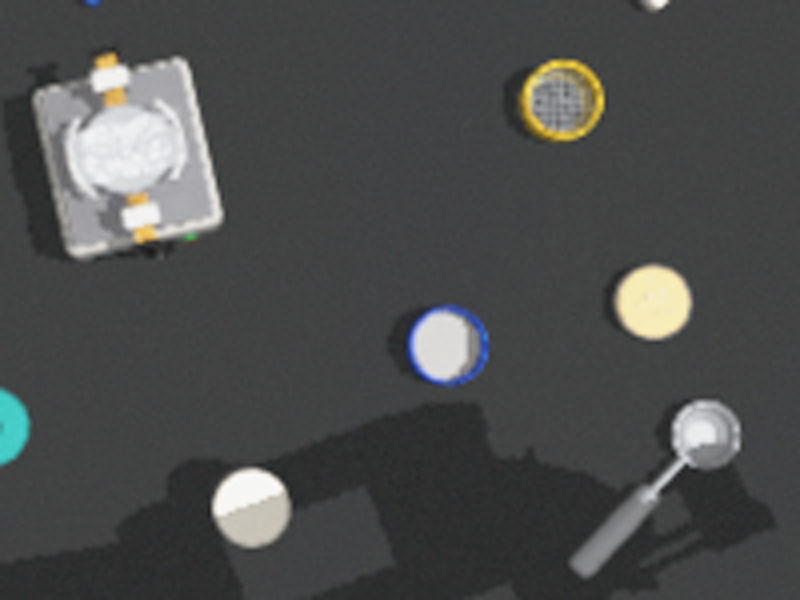

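```bash
cat >> h.py <<'E'
from scipy.optimize import least_squares
MOD={'pan':[(0,.037),(.006,.037),(.006,.03),(.024,.03)],'sieve':[(0,.0215),(.006,.03),(.024,.03)],'lid':[(0,.0215),(.006,.03),(.011,.03)],'dish':[(0,.0285),(.014,.0285)]}
def hull_ext(cam,kind,xy,st=None,z0=0):
    P=[]
    for z,r in MOD[kind]:
        for a in np.linspace(0,2*np.pi,48,endpoint=False):
            P.append(proj(cam,[xy[0]+r*np.cos(a),xy[1]+r*np.sin(a),z0+z],st))
    P=np.array(P);mn,mx=P.min(0),P.max(0)
    return np.r_[(mn+mx)/2,mx-mn]
def fit(cam,kind,ext,st=None,z0=0):
    x0=at(cam,ext[:2],.02+z0,st)[:2]
    f=lambda x:hull_ext(cam,kind,x,st,z0)[:2]-ext[:2]
    s=least_squares(f,x0)
    return s.x,hull_ext(cam,kind,s.x,st,z0)[2:]-np.array(ext[2:])
E
python3 - <<'E'
from h import *
st=robot.read_state()
print('toolaxes',np.round(Ro.from_rotvec(st['orientation']).as_matrix(),3).tolist())
for cam in('top','scene'):
  for n,k in(('pan','pan'),('sieve_fine','sieve'),('sieve_medium','sieve'),('sieve_coarse','sieve'),('lid','lid')):
    r=robot.regions_of(cam,n)
    for a in r[:5]:
      if a['p']>.3:
        x,d=fit(cam,k,a['extent']); print(cam,n,round(a['p'],2),np.round(a['extent'],1),np.round(x,4),'size diff',np.round(d,1))
# shaker yaw via brass colour
im=robot.read_camera('top').astype(int); hsv=cv2.cvtColor(im.astype(np.uint8),cv2.COLOR_RGB2HSV)
m=((hsv[...,0]>12)&(hsv[...,0]<28)&(hsv[...,1]>120)&(hsv[...,2]>110)).astype(np.uint8); m[:, :225]=0;m[:,280:]=0;m[:125]=0;m[190:]=0
n,l,s,c=cv2.connectedComponentsWithStats(m)
for i in range(1,n):print(s[i],c[i],at('top',c[i],.102)[:2])
E
```

```text
toolaxes [[0.0, 0.431, -0.902], [-0.0, -0.902, -0.431], [-1.0, 0.0, -0.0]]
top pan 0.81 [126.2 200.8  21.3  22.2] [0.4672 0.4202] size diff [2.9 1.3]
top sieve_fine 0.8 [331.5 205.3  25.3  21. ] [ 0.4446 -0.2227] size diff [-4.8 -1.5]
top sieve_medium 0.62 [360.6 144.7  24.1  20. ] [ 0.6325 -0.3176] size diff [-3.2  0.2]
top sieve_coarse 0.73 [166.3 149.6  18.6  17.1] [0.6259 0.2902] size diff [2.  2.9]
top lid 0.86 [186.9 214.2  20.9  17.3] [0.4228 0.2273] size diff [-1.4  2. ]
top lid 0.7 [200.2 184.2  14.1  15.8] [0.5162 0.1853] size diff [5.2 3.4]Traceback (most recent call last):
  File "<stdin>", line 9, in <module>
  File "h.py", line 36, in fit
    s=least_squares(f,x0)
    return func(*args, **kwargs)
    vector_fun = VectorFunction(
        fun_wrapped,
    ...<6 lines>...
        workers=workers
    )
    self._update_fun()
    ~~~~~~~~~~~~~~~~^^
    self.f = self.fun_wrapped(xp_copy(self.x))
             ~~~~~~~~~~~~~~~~^^^^^^^^^^^^^^^^^
    return np.atleast_1d(self.fun(x))
                         ~~~~~~~~^^^
    return self.f(x, *self.args, **self.kwargs)
           ~~~~~~^^^^^^^^^^^^^^^^^^^^^^^^^^^^^^
  File "h.py", line 35, in <lambda>
    f=lambda x:hull_ext(cam,kind,x,st,z0)[:2]-ext[:2]
               ~~~~~~~~^^^^^^^^^^^^^^^^^^
  File "h.py", line 30, in hull_ext
    P.append(proj(cam,[xy[0]+r*np.cos(a),xy[1]+r*np.sin(a),z0+z],st))
             ~~~~^^^^^^^^^^^^^^^^^^^^^^^^^^^^^^^^^^^^^^^^^^^^^^^^^^^
  File "h.py", line 17, in proj
    c=robot.get_calibration(cam);X=np.asarray(X,float)
ValueError: time passes only in moves, steps and waits
```

```bash
python3 - <<'E'
s=open('h.py').read()
s=s.replace("from scipy.spatial","import functools\nfrom scipy.spatial",1).replace("def ray","@functools.lru_cache\ndef cal(n): return robot.get_calibration(n)\ndef ray",1)
s=s.replace("c=robot.get_calibration(cam)","c=cal(cam)")
s+='''
def seg(rgb,uv,hw=18,sat=90,val=105):
    hsv=cv2.cvtColor(rgb,cv2.COLOR_RGB2HSV)
    m=(((hsv[...,1]>sat)&(hsv[...,2]>70))|(hsv[...,2]>val)).astype(np.uint8)
    w=np.zeros_like(m);u,v=int(uv[0]),int(uv[1]);w[max(0,v-hw):v+hw,max(0,u-hw):u+hw]=1
    n,l,s,c=cv2.connectedComponentsWithStats(m*w)
    i=1+np.argmin([np.hypot(*(np.r_[s[j][0]+s[j][2]/2,s[j][1]+s[j][3]/2]-uv))-s[j][4]*.05 for j in range(1,n)])
    x,y,ww,hh,_=s[i];return np.array([x+ww/2-.5,y+hh/2-.5,ww,hh])
'''
open('h.py','w').write(s)
E
python3 - <<'E'
from h import *
U={'pan':((126,199),(378,261)),'sieve_fine':((331,206),(200,176)),'sieve_medium':((360,145),(144,208)),'sieve_coarse':((165,148),(319,287)),'lid':((185,212),(326,225))}
for i,cam in enumerate(('top','scene')):
  im=cv2.imread(f'pics/{cam}0.png')[:,:,::-1].copy()
  for n in U:
    e=seg(im,U[n][i]);k='sieve' if 'sieve' in n else n
    x,d=fit(cam,k,e);print(cam,n,e,np.round(x,4),np.round(d,1))
  hsv=cv2.cvtColor(im,cv2.COLOR_RGB2HSV)
  m=((hsv[...,0]>10)&(hsv[...,0]<30)&(hsv[...,1]>110)&(hsv[...,2]>100)).astype(np.uint8)
  box=(125,190,225,280) if i==0 else (195,260,215,275)
  w=np.zeros_like(m);w[box[0]:box[1],box[2]:box[3]]=1
  n,l,s,c=cv2.connectedComponentsWithStats(m*w)
  for j in range(1,n):
    if s[j][4]>3:print(cam,s[j],np.round(c[j],1),np.round(at(cam,c[j],.1)[:2],4))
E
```

```text
top pan [124.5 199.   24.   25. ] [0.473  0.4256] [ 0.2 -1.5]
top sieve_fine [331.5 206.   22.   21. ] [ 0.4425 -0.2227] [-1.5 -1.5]
top sieve_medium [359.5 145.   22.   21. ] [ 0.6316 -0.3141] [-1.1 -0.8]
top sieve_coarse [165.5 147.   22.   21. ] [0.6342 0.2928] [-1.4 -1. ]
top lid [184.5 212.5  20.   20. ] [0.4281 0.2348] [-0.5 -0.8]
top [244 133   5   4  16] [246.  134.5] [0.6513 0.036 ]
top [246 142   5   4  17] [248.1 143.6] [0.6246 0.0304]
top [252 169   4   2   8] [253.5 169.5] [0.549  0.0155]
top [254 177   5   4  15] [255.7 178.4] [0.5231 0.0095]
scene pan [378.  260.5  25.   24. ] [0.4691 0.4236] [-0.1 -0.4]
scene sieve_fine [197.5 174.   20.   19. ] [ 0.4387 -0.2235] [-1.6 -1.3]
scene sieve_medium [143.5 207.5  22.   20. ] [ 0.6297 -0.3142] [-2.2 -1.2]
scene sieve_coarse [319.  285.5  23.   24. ] [0.6279 0.2925] [-1.8 -2.4]
scene lid [326.  224.5  21.   18. ] [0.4248 0.2356] [-1.8 -0.7]
scene [248 205   4   1   4] [249.5 205. ] [0.5168 0.0109]
scene [245 212   4   4  13] [246.5 213.4] [0.547  0.0159]
scene [236 242   5   4  16] [237.8 243.4] [0.6477 0.0379]
```

Request:
{"name": "play_rows", "arguments": {"plan": [{"slide": [1, 1, 0], "roll": -0.87, "fingers": 1}, {"slide": [1, 1, 0], "roll": -0.87, "fingers": 1}, {"slide": [1, 1, 0], "fingers": 1}, {"slide": [1, 1, 0], "fingers": 1}, {"slide": [1, 1, 0], "fingers": 1}, {"slide": [1, 1, 0], "fingers": 1}, {"slide": [1, 1, 0], "fingers": 1}, {"slide": [0, 1, 0], "fingers": 1}, {"slide": [0, 1, 0], "fingers": 1}, {"slide": [0, 1, 0], "fingers": 1}, {"slide": [0, 1, 0], "fingers": 1}, {"slide": [0, 1, 0], "fingers": 1}, {"slide": [0, 1, 0], "fingers": 1}, {"slide": [0, 1, 0], "fingers": 1}, {"slide": [0, 1, 0], "fingers": 1}, {"slide": [0, 1, 0], "fingers": 1}, {"slide": [0, 1, 0], "fingers": 1}, {"slide": [0, 0, 0], "fingers": 1}, {"slide": [0, 0, 0], "fingers": 1}]}}

```text
$.plan[2]: bad value
```

```bash
cat > w.py <<'E'
from h import *
import sys
st=robot.read_state();im=robot.read_camera('wrist');cv2.imwrite(f'pics/{sys.argv[1]}.png',cv2.resize(im[:,:,::-1],None,fx=1.5,fy=1.5))
np.save('pics/'+sys.argv[1]+'.npy',dict(st=st,im=im),allow_pickle=True)
R=Ro.from_rotvec(st['orientation']).as_matrix()
print('t',st['t'],'pos',np.round(st['tool_pos'],4),'jaw yaw',np.round(np.arctan2(R[0,1],-R[1,1]),3),'tilt',np.round(R[:,0],3),'F',np.round(st['force'],2),'open',st['opening'])
E
python3 w.py w1; python3 -c "
from h import *
st=robot.read_state();print(proj('wrist',[.584,.023,.095],st),proj('wrist',st['tool_pos'],st))"
```

```text
t 1.2 pos [ 0.2587 -0.5414  0.1805] jaw yaw 0.446 tilt [-0. -0. -1.] F [-0.61 -1.03  0.25] open 0.09293130741856788
[  32.46445485 -131.31714948] [259.70082105 212.78806767]
```

View pics/w1.png

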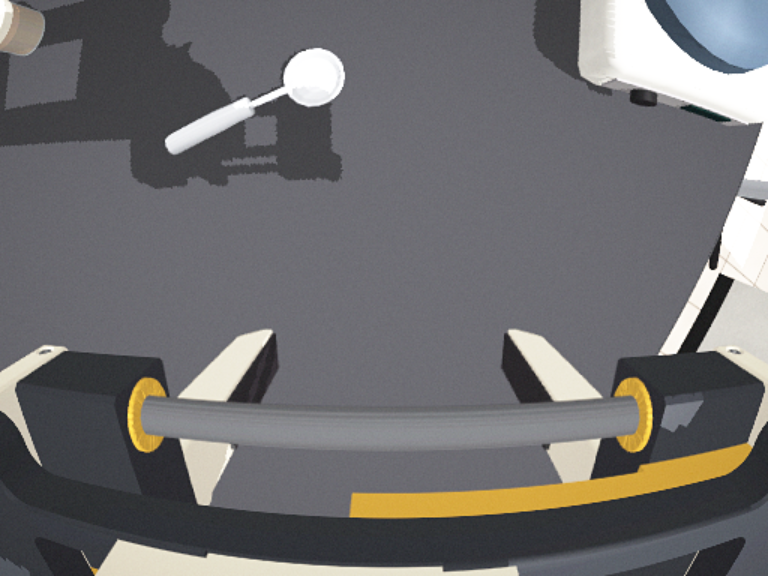

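Request:
{"name": "play_rows", "arguments": {"plan": [{"slide": [1, 1, 0], "roll": -0.87, "fingers": 1}, {"slide": [1, 1, 0], "roll": -0.87, "fingers": 1}, {"slide": [1, 1, 0], "roll": 0, "fingers": 1}, {"slide": [1, 1, 0], "roll": 0, "fingers": 1}, {"slide": [1, 1, 0], "roll": 0, "fingers": 1}, {"slide": [1, 1, 0], "roll": 0, "fingers": 1}, {"slide": [1, 1, 0], "roll": 0, "fingers": 1}, {"slide": [0, 1, 0], "roll": 0, "fingers": 1}, {"slide": [0, 1, 0], "roll": 0, "fingers": 1}, {"slide": [0, 1, 0], "roll": 0, "fingers": 1}, {"slide": [0, 1, 0], "roll": 0, "fingers": 1}, {"slide": [0, 1, 0], "roll": 0, "fingers": 1}, {"slide": [0, 1, 0], "roll": 0, "fingers": 1}, {"slide": [0, 1, 0], "roll": 0, "fingers": 1}, {"slide": [0, 1, 0], "roll": 0, "fingers": 1}, {"slide": [0, 1, 0], "roll": 0, "fingers": 1}, {"slide": [0, 1, 0], "roll": 0, "fingers": 1}, {"slide": [0, 1, 0], "roll": 0, "fingers": 1}, {"slide": [0, 0, 0], "roll": 0, "fingers": 1}, {"slide": [0, 0, 0], "roll": 0, "fingers": 1}]}}

```text
t: 3.75
tool_pos: [0.4688, -0.0018, 0.1805]
orientation: [2.114, 0.215, -2.114]
force: [-0.6, 0.2, -0.5]
opening: 0.093
```

```bash
python3 w.py w2; python3 -c "
from h import *
st=robot.read_state();print(proj('wrist',[.584,.023,.095],st),proj('wrist',st['tool_pos'],st))"
```

```text
t 3.75 pos [ 0.4688 -0.0018  0.1805] jaw yaw 0.203 tilt [ 0.    -0.001 -1.   ] F [-0.55  0.22 -0.5 ] open 0.09295909426514429
[257.83377826  65.95204762] [259.57582662 212.79703245]
```

View pics/w2.png

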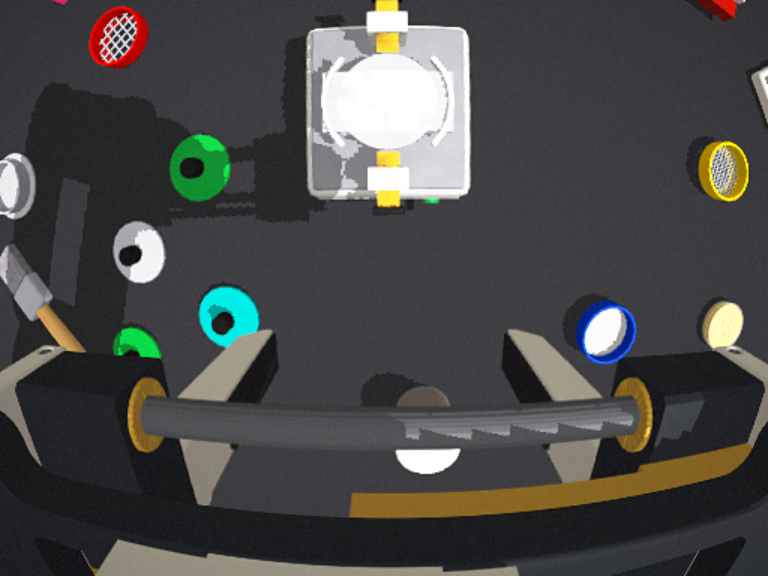

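Run:
```python
from h import *
d=np.load('pics/w2.npy',allow_pickle=True).item();st,im=d['st'],d['im']
print(at('wrist',(259,68),.097,st))
hsv=cv2.cvtColor(im,cv2.COLOR_RGB2HSV)
m=((hsv[...,0]>15)&(hsv[...,0]<30)&(hsv[...,1]>150)&(hsv[...,2]>120)).astype(np.uint8);m[:,:200]=0;m[:,310:]=0;m[150:]=0
n,l,s,c=cv2.connectedComponentsWithStats(m)
for j in range(1,n):
  if s[j][4]>10:print(s[j],np.round(c[j],1),np.round(at('wrist',c[j],.1,st)[:2],4))
g=cv2.cvtColor(im,cv2.COLOR_RGB2GRAY);cv2.imwrite('pics/c3.png',cv2.resize(im[0:140,195:325,::-1],None,fx=4.2,fy=4.2,interpolation=2))
U={'pan':(8,124),'sieve_fine':(404,222),'sieve_medium':(482,114),'sieve_coarse':(79,25),'lid':(93,168)}
for k in U:
  e=seg(im,U[k],28,110,130);x,dd=fit('wrist','sieve' if 'sie' in k else k,e,st);print(k,e,np.round(x,4),np.round(dd,1))
```

```text
[0.58188401 0.02178414 0.097     ]
[250   0  16   7 110] [257.5   3.1] [0.6469 0.0366]
[251  22  15  13 188] [257.7  27.9] [0.6208 0.031 ]
[251 101  15  10 129] [258.3 106. ] [0.5453 0.0149]
[251 127  16  11 159] [258.6 132.1] [0.5208 0.0097]
pan [ 11.  123.5  23.   44. ] [0.4701 0.4161] [11.3  0.3]
sieve_fine [404. 221.  41.  43.] [ 0.4396 -0.2223] [-0.2 -0.1]
sieve_medium [481.5 114.   34.   41. ] [ 0.6283 -0.3138] [-0.2 -1.3]
sieve_coarse [78.5 24.5 40.  42. ] [0.6291 0.293 ] [-0.1 -0.1]
lid [ 92.5 168.   34.   41. ] [0.425  0.2351] [1.4 0.5]
```

View pics/c3.png

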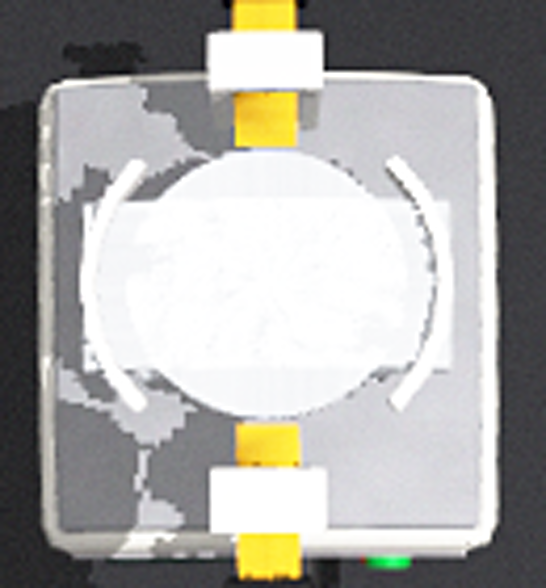

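Request:
{"name": "play_rows", "arguments": {"plan": [{"slide": [0, 1, 0], "roll": 0, "fingers": 1}, {"slide": [0, 1, 0], "roll": 0, "fingers": 1}, {"slide": [0, 1, 0], "roll": 0, "fingers": 1}, {"slide": [0, 1, 0], "roll": 0, "fingers": 1}, {"slide": [0, 1, 0], "roll": 0, "fingers": 1}, {"slide": [0, 1, 0], "roll": 0, "fingers": 1}, {"slide": [0, 1, 0], "roll": 0, "fingers": 1}, {"slide": [0, 1, 0], "roll": 0, "fingers": 1}, {"slide": [0, 1, 0], "roll": 0, "fingers": 1}, {"slide": [0, 1, 0], "roll": 0, "fingers": 1}, {"slide": [0, 1, 0], "roll": 0, "fingers": 1}, {"slide": [0, 1, 0], "roll": 0, "fingers": 1}, {"slide": [0, 1, 0], "roll": 0, "fingers": 1}, {"slide": [0, 1, 0], "roll": 0, "fingers": 1}, {"slide": [0, 0.17, 0], "roll": 0, "fingers": 1}, {"slide": [0, 0, -1], "roll": 0, "fingers": 1}, {"slide": [0, 0, -1], "roll": 0, "fingers": 1}, {"slide": [0, 0, -1], "roll": 0, "fingers": 1}, {"slide": [0, 0, 0], "roll": 0, "fingers": 1}]}}

```text
t: 6.18
tool_pos: [0.4674, 0.4209, 0.0872]
orientation: [2.108, 0.21, -2.119]
force: [0.6, -0.2, -0.6]
opening: 0.0929
```

```bash
python3 w.py w3; python3 -c "
from h import *
d=np.load('pics/w3.npy',allow_pickle=True).item();st,im=d['st'],d['im']
print(proj('wrist',[.4695,.4235,.024],st),hull_ext('wrist','pan',[.4695,.4235],st))
e=seg(im,(260,225),90,200,140);print(e,fit('wrist','pan',e,st))"
```

```text
t 6.175 pos [0.4674 0.4209 0.0872] jaw yaw 0.201 tilt [-0.005 -0.004 -1.   ] F [ 0.61 -0.25 -0.61] open 0.09294239714395017
[256.94991741 187.58079935] [257.04749559 181.59444486  74.4447902   72.96666905]
[256.5 183.   76.   73. ] (array([0.46795515, 0.4237494 ]), array([-1.64534048, -0.17134005]))
```

View pics/w3.png

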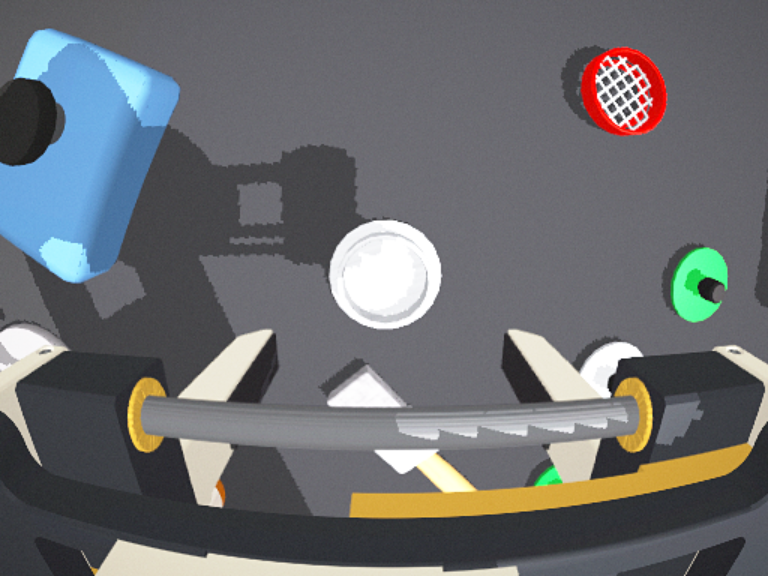

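Request:
{"name": "play_rows", "arguments": {"plan": [{"slide": [-0.03, 0.01, -0.8], "roll": 0, "fingers": 1}, {"slide": [0, 0, -0.8], "roll": 0, "fingers": 1}, {"slide": [0, 0, -0.7], "roll": 0, "fingers": 1}, {"slide": [0, 0, -0.4], "roll": 0, "fingers": 1}, {"slide": [0, 0, 0], "roll": 0, "fingers": 1}, {"slide": [0, 0, 0], "roll": 0, "fingers": 1}]}}

```text
t: 6.98
tool_pos: [0.4685, 0.4245, 0.0105]
orientation: [2.116, 0.216, -2.114]
force: [0.5, -0.1, 0.2]
opening: 0.093
```

Request:
{"name": "play_rows", "arguments": {"plan": [{"slide": [0, -0.02, -0.05], "roll": 0, "fingers": -1}, {"slide": [0, 0, 0], "roll": 0, "fingers": -1}, {"slide": [0, 0, 0], "roll": 0, "fingers": -1}, {"slide": [0, 0, 0], "roll": 0, "fingers": -1}, {"slide": [0, 0, 0], "roll": 0, "fingers": -1}, {"slide": [0, 0, 0], "roll": 0, "fingers": -1}], "squeeze": 30}}

```text
t: 7.72
tool_pos: [0.4678, 0.4235, 0.0079]
orientation: [2.115, 0.215, -2.115]
force: [0.4, -0.7, -0.7]
opening: 0.0375
```

```bash
python3 w.py w4
```

```text
t 7.725 pos [0.4678 0.4235 0.0079] jaw yaw 0.203 tilt [-0.  0. -1.] F [ 0.35 -0.66 -0.71] open 0.03748756804933314
```

View pics/w4.png

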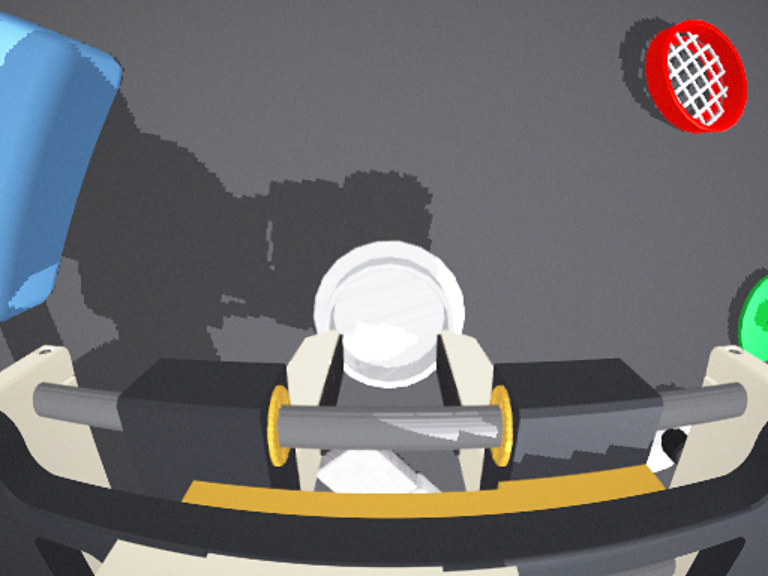

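```bash
python3 -c "
from h import *
d=np.load('pics/w2.npy',allow_pickle=True).item();st,im=d['st'],d['im']
R=Ro.from_rotvec(st['orientation']).as_matrix()
for a in(-.0465,.0465):
  for x in (0,-.019,-.04):
    print(a,x,[np.round(1.5*proj('wrist',st['tool_pos']+R@np.array([x,a,z]),st)) for z in(-.0075,0,.0075)])
d=np.load('pics/w4.npy',allow_pickle=True).item();st,im=d['st'],d['im']
for xy in([.468,.4235],[.478,.4235],[.488,.424]): print(1.5*hull_ext('wrist','pan',xy,st), 1.5*proj('wrist',[*xy,.024],st))
e=seg(im,(260,205),80,200,150);print(e*1.5)
"
```

```text
-0.0465 0 [array([294., 304.]), array([295., 319.]), array([296., 333.])]
-0.0465 -0.019 [array([286., 317.]), array([287., 332.]), array([288., 348.])]
-0.0465 -0.04 [array([274., 333.]), array([276., 351.]), array([278., 367.])]
0.0465 0 [array([485., 304.]), array([484., 319.]), array([483., 333.])]
0.0465 -0.019 [array([493., 317.]), array([492., 332.]), array([491., 347.])]
0.0465 -0.04 [array([504., 333.]), array([503., 350.]), array([501., 367.])]
[389.33776731 314.9530991  149.86869846 148.23343501] [389.39362437 330.46745062]
[393.38401263 295.66928688 151.73763006 149.98467393] [393.90733908 309.83774425]
[396.52170645 275.69877005 153.4633652  151.19132759] [397.4293305  288.35414969]
[389.25 333.75 240.   186.  ]
```

```bash
python3 -c "
from h import *
for n in('scene','top'):
  im=robot.read_camera(n);cv2.imwrite(f'pics/{n}4.png',im[:,:,::-1])
  u=proj(n,[.468,.4235,.03]).astype(int);print(n,u)
  cv2.imwrite(f'pics/{n}4c.png',cv2.resize(im[max(0,u[1]-60):u[1]+60,max(0,u[0]-70):u[0]+70,::-1],None,fx=5,fy=5,interpolation=2))
  st=robot.read_state();R=Ro.from_rotvec(st['orientation']).as_matrix()
  for x in(0,-.04):
    for a in(-.019,.019):print(x,a,proj(n,st['tool_pos']+R@np.array([x,a,0])), (proj(n,st['tool_pos']+R@np.array([x,a,0]))-u+[70,60])*5)
print(st['t'],st['opening'])
"
```

```text
scene [379 256]
0 -0.019 [384.65252729 260.99352322] [378.26263647 324.96761611]
0 0.019 [372.13769993 258.12142782] [315.68849963 310.6071391 ]
-0.04 -0.019 [387.76317073 255.32475587] [393.81585365 296.62377937]
-0.04 0.019 [374.94517853 252.40474196] [329.72589267 282.02370982]
top [121 200]
0 -0.019 [118.76396639 201.86953779] [338.81983193 309.34768895]
0 0.019 [130.5718504  199.28543503] [397.85925202 296.42717514]
-0.04 -0.019 [113.53804426 201.42560949] [312.69022129 307.12804743]
-0.04 0.019 [125.77689936 198.74710061] [373.88449682 293.73550304]
7.875 0.025716249463417377
```

View pics/scene4c.png

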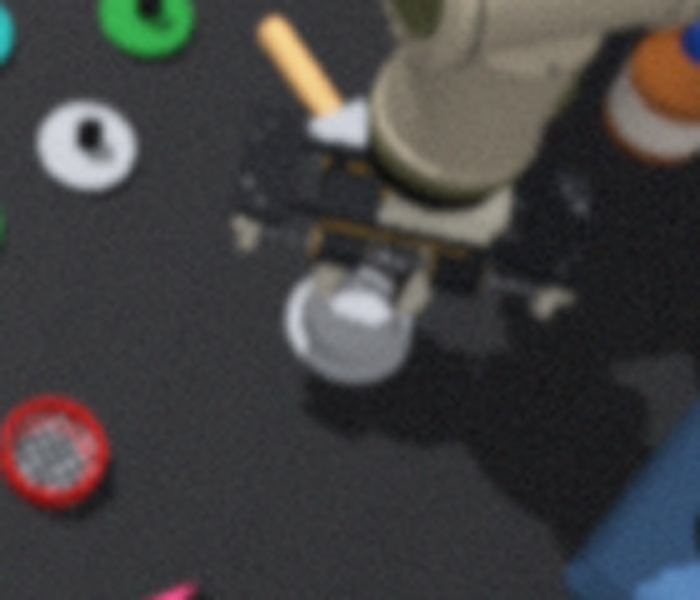

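View pics/top4c.png

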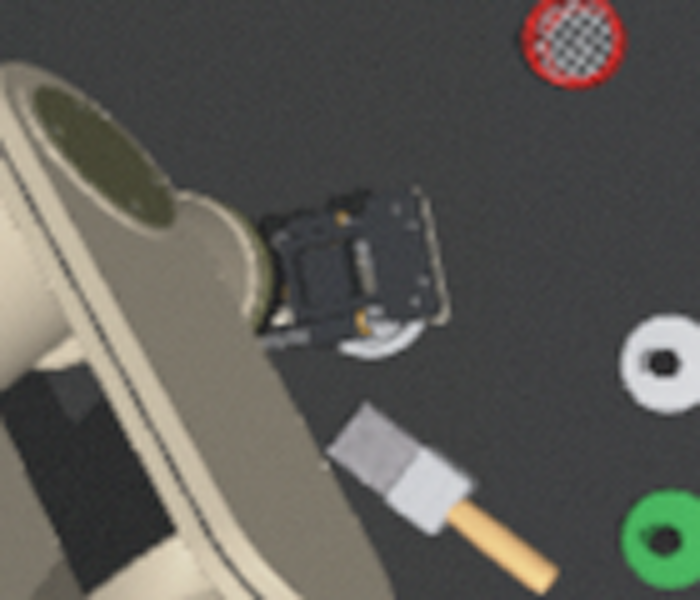

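```bash
python3 -c "
from plant import robot
print(robot.tcp_to_grasp,[a for a in dir(robot) if a[0]!='_'])"
```

```text
0.0188 ['IKError', 'boxes_of', 'close_job', 'get_calibration', 'mark_of', 'read_camera', 'read_state', 'regions_of', 'tcp_to_grasp']
```

Request:
{"name": "play_rows", "arguments": {"plan": [{"slide": [0, 0, 0.3], "roll": 0, "fingers": 1}, {"slide": [0, 0, 0], "roll": 0, "fingers": 1}, {"slide": [0, 0, 0], "roll": 0, "fingers": 1}, {"slide": [0, 0, 0], "roll": 0, "fingers": 1}, {"slide": [0, 0, 0], "roll": 0, "fingers": 1}, {"slide": [0, 0, 0], "roll": 0, "fingers": 1}, {"slide": [0, 0, 0], "roll": 0, "fingers": 1}]}}

```text
t: 8.75
tool_pos: [0.4678, 0.4234, 0.0169]
orientation: [2.115, 0.215, -2.115]
force: [0.7, -0.6, -0.1]
opening: 0.0902
```

```bash
python3 w.py w5; python3 -c "
import cv2
im=cv2.imread('pics/w5.png');cv2.imwrite('pics/w5c.png',cv2.resize(im[220:480,150:620],None,fx=1.6,fy=1.6))"
```

```text
t 8.75 pos [0.4678 0.4234 0.0169] jaw yaw 0.203 tilt [-0. -0. -1.] F [ 0.67 -0.61 -0.1 ] open 0.09022430274907754
```

View pics/w5c.png

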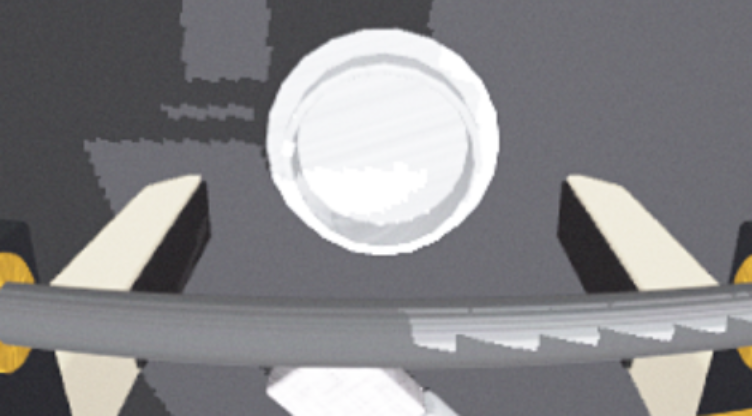

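Request:
{"name": "play_rows", "arguments": {"plan": [{"slide": [0, 0, -0.3], "roll": 0, "fingers": 1}, {"slide": [0, 0, -0.15], "roll": 0, "fingers": 1}, {"slide": [0, 0, -0.15], "roll": 0, "fingers": 1}, {"slide": [0, 0, -0.1], "roll": 0, "fingers": 1}, {"slide": [0, 0, 0], "roll": 0, "fingers": 1}]}}

```text
t: 9.43
tool_pos: [0.4676, 0.4233, -0.0045]
orientation: [2.114, 0.215, -2.115]
force: [-0.3, 0.2, 0.5]
opening: 0.0928
```

Request:
{"name": "play_rows", "arguments": {"plan": [{"slide": [0, 0, -0.15], "roll": 0, "fingers": 1}, {"slide": [0, 0, -0.15], "roll": 0, "fingers": 1}, {"slide": [0, 0, 0], "roll": 0, "fingers": 1}]}}

```text
t: 9.8
tool_pos: [0.4674, 0.4231, -0.0137]
orientation: [2.113, 0.215, -2.115]
force: [0.1, 0.8, 0.5]
opening: 0.093
```

```bash
python3 w.py w6; python3 -c "
import cv2
im=cv2.imread('pics/w6.png');cv2.imwrite('pics/w6c.png',cv2.resize(im[220:480,150:620],None,fx=1.6,fy=1.6))
from h import *
im=robot.read_camera('scene')[:,:,::-1];cv2.imwrite('pics/s6.png',cv2.resize(im[200:310,310:450],None,fx=5.5,fy=5.5,interpolation=2))"
```

```text
t 9.8 pos [ 0.4674  0.4231 -0.0137] jaw yaw 0.203 tilt [-0.001 -0.001 -1.   ] F [0.11 0.85 0.47] open 0.09299029950591146
```

View pics/w6c.png

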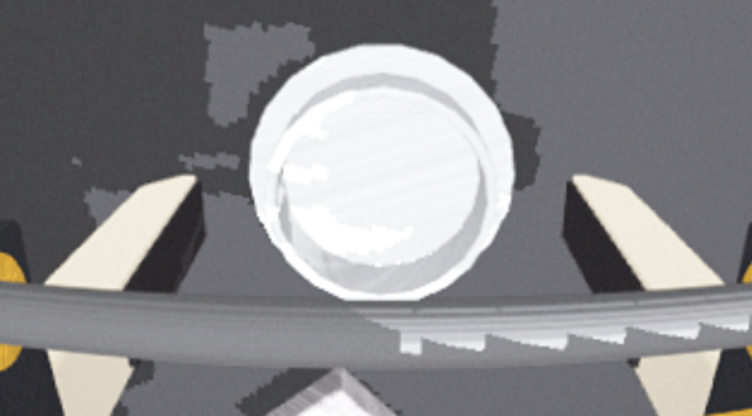

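View pics/s6.png

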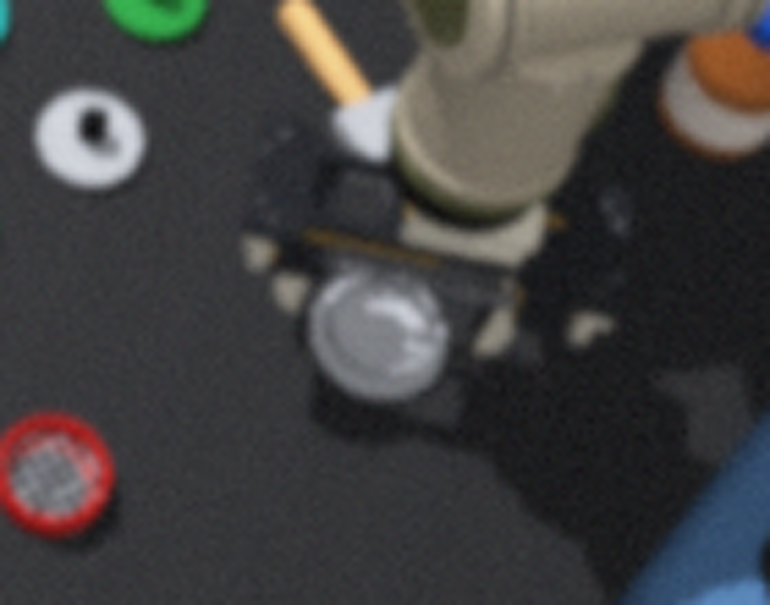

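Request:
{"name": "play_rows", "arguments": {"plan": [{"slide": [0.02, 0.01, -0.2], "roll": 0, "fingers": 1}, {"slide": [0, 0, -0.2], "roll": 0, "fingers": 1}, {"slide": [0, 0, -0.14], "roll": 0, "fingers": 1}, {"slide": [0, 0, 0], "roll": 0, "fingers": 1}, {"slide": [0, 0, 0], "roll": 0, "fingers": 1}]}}

```text
t: 10.52
tool_pos: [0.4685, 0.4238, -0.0292]
orientation: [2.115, 0.215, -2.115]
force: [1.1, 1.1, 0.6]
opening: 0.0928
```

```bash
python3 w.py w7; python3 -c "
import cv2
im=cv2.imread('pics/w7.png');cv2.imwrite('pics/w7c.png',cv2.resize(im[220:480,150:620],None,fx=1.6,fy=1.6))"
```

```text
t 10.525 pos [ 0.4685  0.4238 -0.0292] jaw yaw 0.203 tilt [ 0.  0. -1.] F [1.08 1.1  0.61] open 0.09279541235450012
```

View pics/w7c.png

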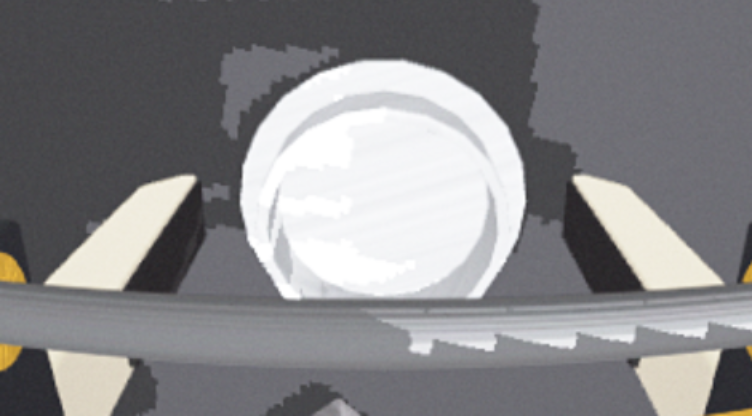

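Request:
{"name": "play_rows", "arguments": {"plan": [{"slide": [0, 0, 0], "roll": 0, "fingers": -1}, {"slide": [0, 0, 0], "roll": 0, "fingers": -1}, {"slide": [0, 0, 0], "roll": 0, "fingers": -1}, {"slide": [0, 0, 0], "roll": 0, "fingers": -1}, {"slide": [0, 0, 0], "roll": 0, "fingers": -1}], "squeeze": 40}}

```text
t: 11.2
tool_pos: [0.4685, 0.4237, -0.0292]
orientation: [2.115, 0.215, -2.115]
force: [-0.0, 0.2, 0.2]
opening: 0.0598
```

```bash
python3 w.py w8
```

```text
t 11.2 pos [ 0.4685  0.4237 -0.0292] jaw yaw 0.203 tilt [ 0.  0. -1.] F [-0.02  0.19  0.21] open 0.059842668941044674
```

View pics/w8.png

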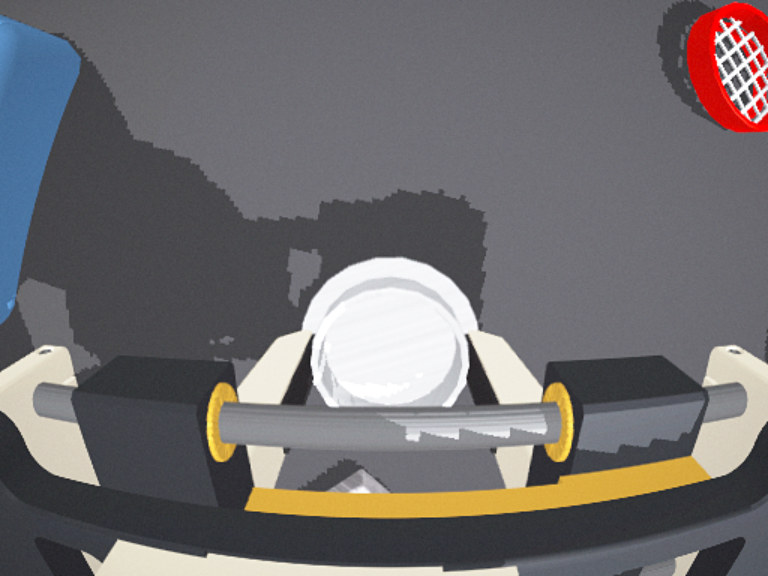

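Request:
{"name": "play_rows", "arguments": {"plan": [{"slide": [0, 0, 0.5], "roll": 0, "fingers": -1}, {"slide": [0, 0, 1], "roll": 0, "fingers": -1}, {"slide": [0, 0, 1], "roll": 0, "fingers": -1}, {"slide": [0, 0, 1], "roll": 0, "fingers": -1}, {"slide": [0, 0, 1], "roll": 0, "fingers": -1}, {"slide": [0.25, -0.95, 0.5], "roll": 0, "fingers": -1}, {"slide": [0.27, -0.95, 0], "roll": 0, "fingers": -1}, {"slide": [0.27, -0.95, 0], "roll": 0, "fingers": -1}, {"slide": [0.27, -0.95, 0], "roll": 0, "fingers": -1}, {"slide": [0.27, -0.95, 0], "roll": 0, "fingers": -1}, {"slide": [0.27, -0.95, 0], "roll": 0, "fingers": -1}, {"slide": [0.27, -0.95, 0], "roll": 0, "fingers": -1}, {"slide": [0.27, -0.95, 0], "roll": 0, "fingers": -1}, {"slide": [0.27, -0.95, 0], "roll": 0, "fingers": -1}, {"slide": [0.27, -0.95, 0], "roll": 0, "fingers": -1}, {"slide": [0.27, -0.95, 0], "roll": 0, "fingers": -1}, {"slide": [0.27, -0.95, 0], "roll": 0, "fingers": -1}, {"slide": [0, 0, 0], "roll": 0, "fingers": -1}, {"slide": [0, 0, 0], "roll": 0, "fingers": -1}]}}

```text
t: 13.62
tool_pos: [0.565, 0.0822, 0.1214]
orientation: [2.116, 0.215, -2.114]
force: [-0.0, 1.0, -0.7]
opening: 0.0594
```

```bash
python3 w.py w9;python3 - <<'E'
from h import *
d=np.load('pics/w9.npy',allow_pickle=True).item();st,im=d['st'],d['im']
hsv=cv2.cvtColor(im,cv2.COLOR_RGB2HSV)
m=((hsv[...,0]>15)&(hsv[...,0]<30)&(hsv[...,1]>150)&(hsv[...,2]>120)).astype(np.uint8);m[:,:180]=0;m[:,340:]=0;m[225:]=0
n,l,s,c=cv2.connectedComponentsWithStats(m)
for j in range(1,n):
  if s[j][4]>10:print(s[j],np.round(c[j],1),np.round(at('wrist',c[j],.1,st)[:2],4))
E
```

```text
t 13.625 pos [0.565  0.0822 0.1214] jaw yaw 0.203 tilt [ 0.  0. -1.] F [-0.01  1.   -0.73] open 0.059357267513580565
[329 110  11  14 143] [334.  116.8] [0.6448 0.0401]
[328 144  12  11 129] [333.6 149.1] [0.6202 0.0345]
```

View pics/w9.png

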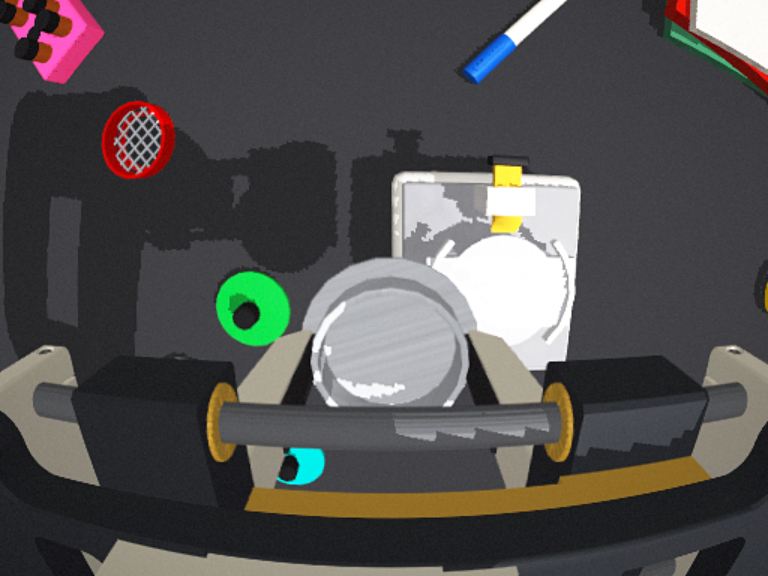

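Run:
```python
from h import *
d=np.load('pics/w9.npy',allow_pickle=True).item();st,im=d['st'],d['im']
print(at('wrist',(335.3,194.2),.097,st))
# model overlay: rim circle r=.039 at .098
o=cv2.resize(im[:,:,::-1],None,fx=1.5,fy=1.5)
for c,col in(((.5825,.0222),(0,0,255)),):
  for r,z in((.039,.098),(.03,.095)):
    P=np.array([proj('wrist',[c[0]+r*np.cos(a),c[1]+r*np.sin(a),z],st)*1.5+.25 for a in np.linspace(0,6.283,80)])
    cv2.polylines(o,[P.astype(np.int32)],True,col,1)
cv2.imwrite('pics/w9o.png',cv2.resize(o[150:400,360:640],None,fx=2.5,fy=2.5,interpolation=2))
```

```text
[0.58452987 0.02291654 0.097     ]
```

View pics/w9o.png

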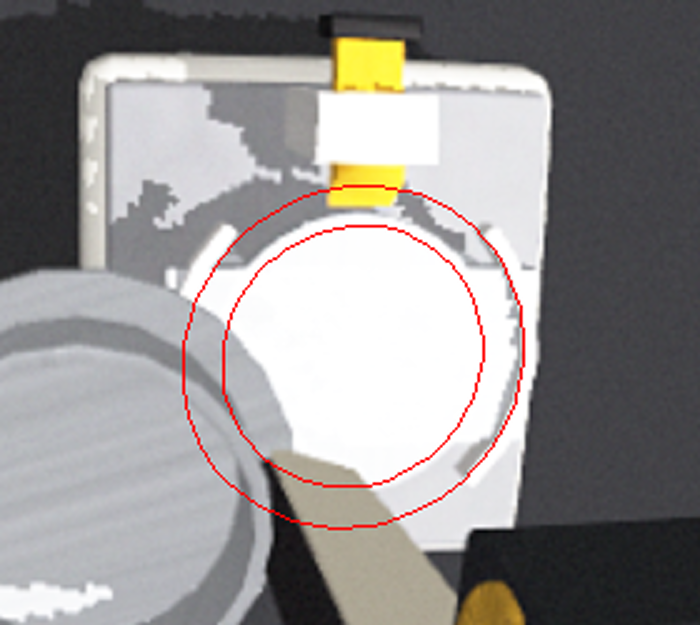

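Run:
```python
from h import *
d=np.load('pics/w9.npy',allow_pickle=True).item();st,im=d['st'],d['im']
p=st['tool_pos']
for dx in(-.002,0,.002):
  h=hull_ext('wrist','pan',[p[0]+dx,p[1]],st,p[2]+.0292)*1.5; print(dx,h[1]-h[3]/2,h[0]-h[2]/2,h[0]+h[2]/2)
```

```text
-0.002 260.5683788318164 299.77338054278096 477.1964021257646
0 255.78258235834457 300.3987421463925 478.44753383390156
0.002 250.97680274451977 301.0346381885293 479.7005611237768
```

Request:
{"name": "play_rows", "arguments": {"plan": [{"slide": [0.33, -1, 0], "roll": 0, "fingers": -1}, {"slide": [0.32, -1, 0], "roll": 0, "fingers": -1}, {"slide": [0, 0, -0.8], "roll": 0, "fingers": -1}, {"slide": [0, 0, -0.5], "roll": 0, "fingers": -1}, {"slide": [0, 0, -0.2], "roll": 0, "fingers": -1}, {"slide": [0, 0, 0], "roll": 0, "fingers": -1}, {"slide": [0, 0, 0], "roll": 0, "fingers": -1}]}}

```text
t: 14.55
tool_pos: [0.5851, 0.0221, 0.0766]
orientation: [2.116, 0.216, -2.113]
force: [-0.0, -0.6, -0.1]
opening: 0.0602
```

```bash
python3 w.py w10
```

```text
t 14.55 pos [0.5851 0.0221 0.0766] jaw yaw 0.203 tilt [ 0.001 -0.    -1.   ] F [-0.03 -0.57 -0.05] open 0.060237205450587104
```

View pics/w10.png

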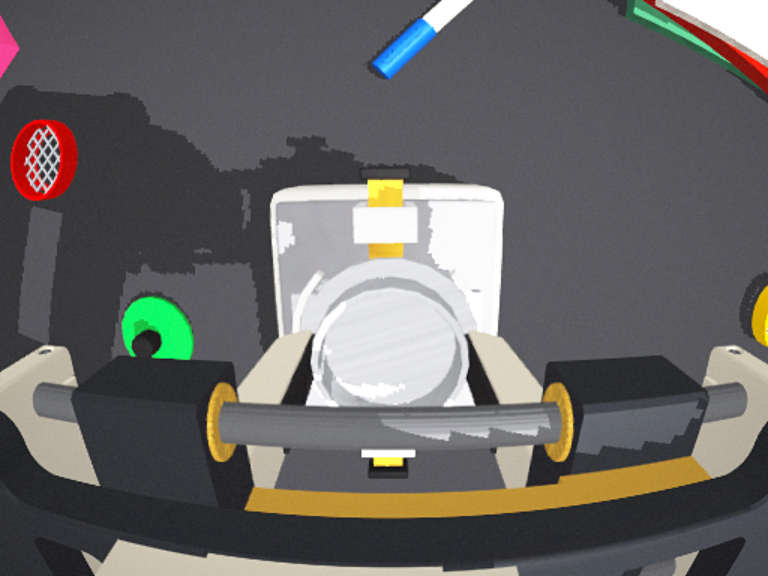

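Request:
{"name": "play_rows", "arguments": {"plan": [{"slide": [-0.01, 0.04, 0], "roll": 0, "fingers": -1}, {"slide": [0, 0, -0.1], "roll": 0, "fingers": -1}, {"slide": [0, 0, -0.1], "roll": 0, "fingers": -1}, {"slide": [0, 0, -0.1], "roll": 0, "fingers": -1}, {"slide": [0, 0, -0.06], "roll": 0, "fingers": -1}, {"slide": [0, 0, 0], "roll": 0, "fingers": -1}], "squeeze": 60}}

```text
t: 15.35
tool_pos: [0.5841, 0.0229, 0.0652]
orientation: [2.114, 0.215, -2.115]
force: [-3.3, 0.1, 4.7]
opening: 0.059
```

```bash
python3 w.py w11
```

```text
t 15.35 pos [0.5841 0.0229 0.0652] jaw yaw 0.203 tilt [-0. -0. -1.] F [-3.32  0.14  4.71] open 0.05896487204575529
```

View pics/w11.png

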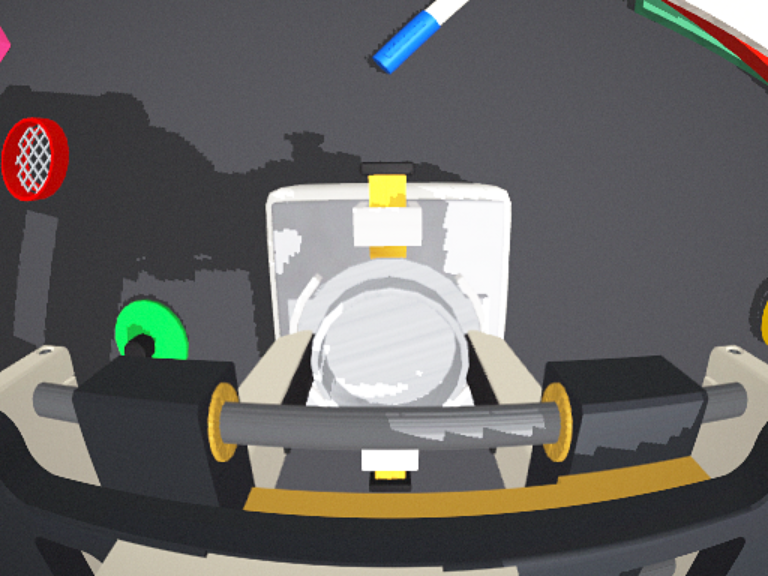

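Request:
{"name": "play_rows", "arguments": {"plan": [{"slide": [-0.04, 0, 0], "roll": 0, "fingers": -1}, {"slide": [0, 0, 0], "roll": 0, "fingers": -1}, {"slide": [0, 0, 0], "roll": 0, "fingers": -1}]}}

```text
t: 15.78
tool_pos: [0.5837, 0.0229, 0.0655]
orientation: [2.116, 0.215, -2.113]
force: [1.4, -1.0, 5.5]
opening: 0.0596
```

Request:
{"name": "play_rows", "arguments": {"plan": [{"slide": [0, 0, -0.05], "roll": 0, "fingers": -1}, {"slide": [0, 0, -0.05], "roll": 0, "fingers": -1}, {"slide": [0, 0, 0], "roll": 0, "fingers": -1}, {"slide": [0, 0, 0], "roll": 0, "fingers": -1}]}}

```text
t: 16.27
tool_pos: [0.5838, 0.0229, 0.0628]
orientation: [2.116, 0.215, -2.113]
force: [-0.8, -0.6, 7.3]
opening: 0.0592
```

Request:
{"name": "play_rows", "arguments": {"plan": [{"slide": [0, 0, -0.07], "roll": 0, "fingers": -1}, {"slide": [0, 0, -0.07], "roll": 0, "fingers": -1}, {"slide": [0, 0, -0.07], "roll": 0, "fingers": -1}, {"slide": [0, 0, -0.03], "roll": 0, "fingers": -1}, {"slide": [0, 0, 0], "roll": 0, "fingers": -1}, {"slide": [0, 0, 0], "roll": 0, "fingers": -1}]}}

```text
t: 17.02
tool_pos: [0.5838, 0.0229, 0.0559]
orientation: [2.116, 0.215, -2.113]
force: [-1.8, -1.3, 10.0]
opening: 0.0596
```

```bash
python3 w.py w12
```

```text
t 17.025 pos [0.5838 0.0229 0.0559] jaw yaw 0.203 tilt [ 0.002 -0.    -1.   ] F [-1.76 -1.28 10.01] open 0.05957400476617551
```

View pics/w12.png

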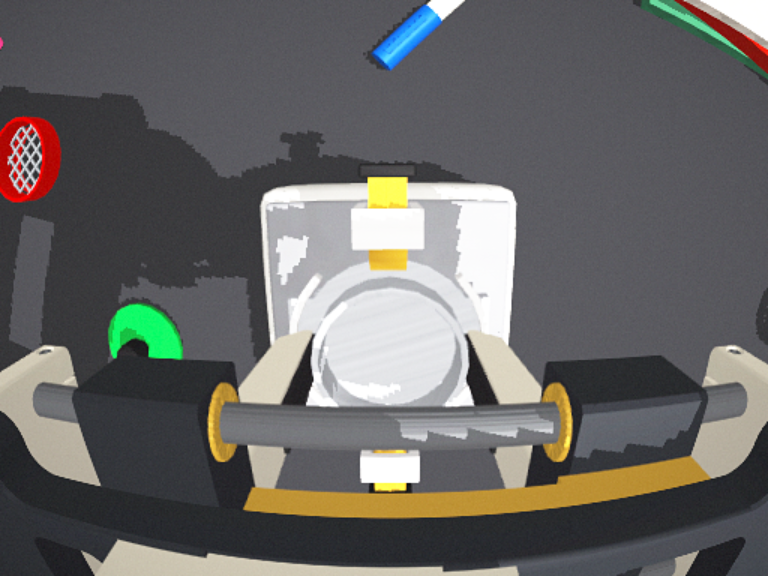

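Request:
{"name": "play_rows", "arguments": {"plan": [{"slide": [0, 0, -0.02], "roll": 0, "fingers": -1}, {"slide": [0, 0, 0], "roll": 0, "fingers": -1}, {"slide": [0, 0, 0.05], "roll": 0, "fingers": -1}, {"slide": [0, 0, 0.06], "roll": 0, "fingers": -1}, {"slide": [0, 0, 0], "roll": 0, "fingers": -1}, {"slide": [0, 0, 0], "roll": 0, "fingers": -1}]}}

```text
t: 17.82
tool_pos: [0.5837, 0.0229, 0.0578]
orientation: [2.116, 0.215, -2.113]
force: [4.1, -0.4, 4.1]
opening: 0.0593
```

Request:
{"name": "play_rows", "arguments": {"plan": [{"slide": [0, 0, 0], "roll": 0, "fingers": 0.6}, {"slide": [0, 0, 0], "roll": 0, "fingers": 0.6}, {"slide": [0, 0, 0.3], "roll": 0, "fingers": 0.6}, {"slide": [0, 0, 0.8], "roll": 0, "fingers": 1}, {"slide": [-0.5, 0, 1], "roll": 0, "fingers": 1}, {"slide": [-1, 0, 1], "roll": 0, "fingers": 1}, {"slide": [-1, 0, 1], "roll": 0, "fingers": 1}, {"slide": [0, 0, 0], "roll": 0, "fingers": 1}, {"slide": [0, 0, 0], "roll": 0, "fingers": 1}], "squeeze": 40}}

```text
t: 18.95
tool_pos: [0.5081, 0.023, 0.1802]
orientation: [2.115, 0.215, -2.114]
force: [-0.2, 0.1, -0.3]
opening: 0.093
```

```bash
python3 w.py w13
python3 - <<'E'
from h import *
d=np.load('pics/w13.npy',allow_pickle=True).item();st,im=d['st'],d['im']
o=cv2.resize(im[:,:,::-1],None,fx=3,fy=3,interpolation=2)
c=(.5833,.0229)
for r,z,col in((.03,.111,(0,0,255)),(.027,.111,(0,160,0)),(.037,.093,(255,0,0))):
    P=np.array([proj('wrist',[c[0]+r*np.cos(a),c[1]+r*np.sin(a),z],st)*3+1 for a in np.linspace(0,6.283,80)])
    cv2.polylines(o,[P.astype(np.int32)],True,col,1)
u=(proj('wrist',[*c,.1],st)*3).astype(int);print(u)
cv2.imwrite('pics/w13o.png',o[max(0,u[1]-290):u[1]+290,u[0]-300:u[0]+300])
E
```

```text
t 18.95 pos [0.5081 0.023  0.1802] jaw yaw 0.203 tilt [ 0.  0. -1.] F [-0.19  0.11 -0.26] open 0.09300732758760719
[826 332]
```

View pics/w13o.png

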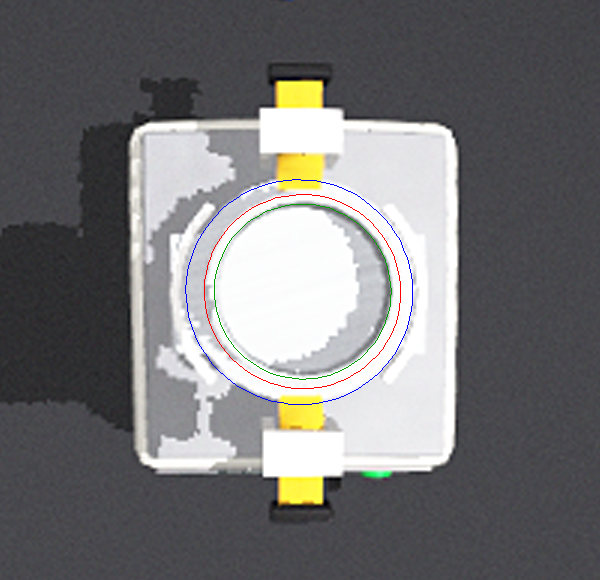

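Request:
{"name": "play_rows", "arguments": {"plan": [{"slide": [-0.25, -0.91, 0], "roll": 0, "fingers": 1}, {"slide": [-0.25, -0.91, 0], "roll": 0, "fingers": 1}, {"slide": [-0.25, -0.91, 0], "roll": 0, "fingers": 1}, {"slide": [-0.25, -0.91, 0], "roll": 0, "fingers": 1}, {"slide": [-0.25, -0.91, 0], "roll": 0, "fingers": 1}, {"slide": [-0.25, -0.91, -0.7], "roll": 0, "fingers": 1}, {"slide": [-0.25, -0.91, -1], "roll": 0, "fingers": 1}, {"slide": [-0.25, -0.91, -1], "roll": 0, "fingers": 1}, {"slide": [-0.28, -0.91, -1], "roll": 0, "fingers": 1}, {"slide": [0, 0, 0], "roll": 0, "fingers": 1}, {"slide": [0, 0, 0], "roll": 0, "fingers": 1}]}}

```text
t: 20.38
tool_pos: [0.4397, -0.2223, 0.0691]
orientation: [2.115, 0.216, -2.116]
force: [-0.3, 0.1, -0.2]
opening: 0.093
```

```bash
cat > g.py <<'E'
from h import *
import sys
# overlay model on wrist pic: name kind x y z0
nm,kind,x,y,z0=sys.argv[1],sys.argv[2],*map(float,sys.argv[3:6])
d=np.load(f'pics/{nm}.npy',allow_pickle=True).item();st,im=d['st'],d['im']
o=cv2.resize(im[:,:,::-1],None,fx=3,fy=3,interpolation=2)
for z,r in MOD[kind]:
    P=np.array([proj('wrist',[x+r*np.cos(a),y+r*np.sin(a),z0+z],st)*3+1 for a in np.linspace(0,6.283,80)])
    cv2.polylines(o,[P.astype(np.int32)],True,(0,0,255) if z>.02 else (0,200,0),1)
u=(proj('wrist',[x,y,z0+.02],st)*3).astype(int)
cv2.imwrite(f'pics/{nm}o.png',o[max(0,u[1]-280):u[1]+280,max(0,u[0]-380):u[0]+380])
E
python3 w.py w14; python3 g.py w14 sieve .4396 -.2223 0
```

```text
t 20.375 pos [ 0.4397 -0.2223  0.0691] jaw yaw 0.202 tilt [-0.001  0.001 -1.   ] F [-0.28  0.15 -0.18] open 0.0929500339680948
```

View pics/w14o.png

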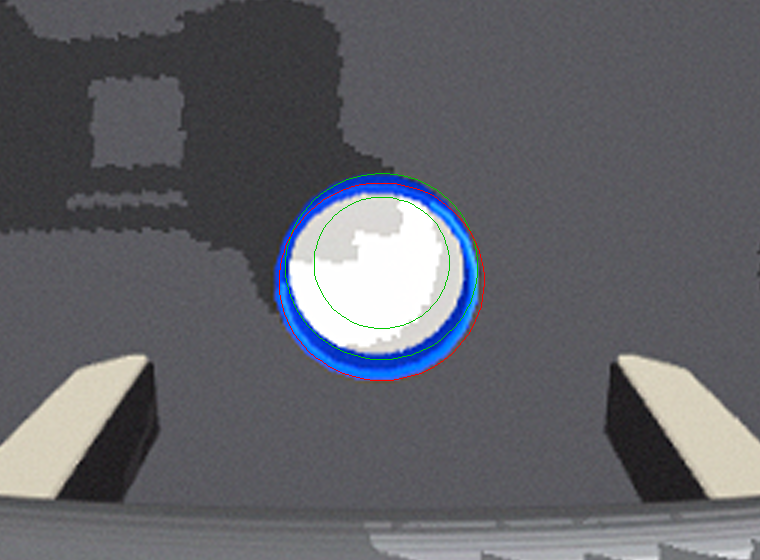

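Request:
{"name": "play_rows", "arguments": {"plan": [{"slide": [0, 0.03, -1], "roll": 0, "fingers": 1}, {"slide": [0, 0, -1], "roll": 0, "fingers": 1}, {"slide": [0, 0, -0.8], "roll": 0, "fingers": 1}, {"slide": [0, 0, -0.4], "roll": 0, "fingers": 1}, {"slide": [0, 0, -0.15], "roll": 0, "fingers": 1}, {"slide": [0, 0, 0], "roll": 0, "fingers": 1}, {"slide": [0, 0, 0], "roll": 0, "fingers": -1}, {"slide": [0, 0, 0], "roll": 0, "fingers": -1}, {"slide": [0, 0, 0], "roll": 0, "fingers": -1}, {"slide": [0, 0, 0], "roll": 0, "fingers": -1}, {"slide": [0, 0, 0], "roll": 0, "fingers": -1}], "squeeze": 20}}

```text
t: 21.8
tool_pos: [0.4397, -0.2219, -0.0309]
orientation: [2.115, 0.215, -2.115]
force: [-0.3, -0.8, 2.0]
opening: 0.0597
```

Request:
{"name": "play_rows", "arguments": {"plan": [{"slide": [0, 0, 0.5], "roll": 0, "fingers": -1}, {"slide": [0, 0, 1], "roll": 0, "fingers": -1}, {"slide": [0, 0, 1], "roll": 0, "fingers": -1}, {"slide": [0, 0, 1], "roll": 0, "fingers": -1}, {"slide": [0, 0, 1], "roll": 0, "fingers": -1}, {"slide": [0.53, 0.91, 0.5], "roll": 0, "fingers": -1}, {"slide": [0.53, 0.91, 0], "roll": 0, "fingers": -1}, {"slide": [0.53, 0.91, 0], "roll": 0, "fingers": -1}, {"slide": [0.53, 0.91, 0], "roll": 0, "fingers": -1}, {"slide": [0.53, 0.91, 0], "roll": 0, "fingers": -1}, {"slide": [0.53, 0.91, 0], "roll": 0, "fingers": -1}, {"slide": [0.53, 0.91, 0], "roll": 0, "fingers": -1}, {"slide": [0.53, 0.91, 0], "roll": 0, "fingers": -1}, {"slide": [0.55, 0.88, 0], "roll": 0, "fingers": -1}, {"slide": [0, 0, 0], "roll": 0, "fingers": -1}, {"slide": [0, 0, 0], "roll": 0, "fingers": -1}]}}

```text
t: 23.8
tool_pos: [0.5831, 0.0226, 0.1194]
orientation: [2.114, 0.215, -2.114]
force: [-0.1, 0.3, -0.1]
opening: 0.06
```

```bash
python3 w.py w15; python3 g.py w15 sieve .5833 .0229 .150
```

```text
t 23.8 pos [0.5831 0.0226 0.1194] jaw yaw 0.203 tilt [-0. -0. -1.] F [-0.11  0.33 -0.08] open 0.059989194034313624
```

View pics/w15o.png

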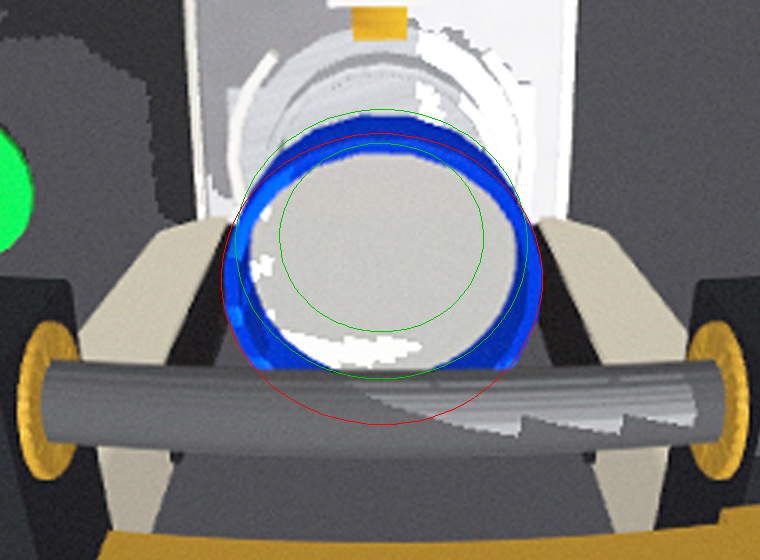

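Request:
{"name": "play_rows", "arguments": {"plan": [{"slide": [0.02, 0.01, -0.6], "roll": 0, "fingers": -1}, {"slide": [0, 0, -0.4], "roll": 0, "fingers": -1}, {"slide": [0, 0, -0.2], "roll": 0, "fingers": -1}, {"slide": [0, 0, -0.15], "roll": 0, "fingers": -1}, {"slide": [0, 0, -0.1], "roll": 0, "fingers": -1}, {"slide": [0, 0, 0], "roll": 0, "fingers": -1}, {"slide": [0, 0, 0], "roll": 0, "fingers": -1}]}}

```text
t: 24.72
tool_pos: [0.5842, 0.0232, 0.0759]
orientation: [2.115, 0.215, -2.114]
force: [-0.1, 0.4, -0.4]
opening: 0.0598
```

Request:
{"name": "play_rows", "arguments": {"plan": [{"slide": [0, 0, -0.04], "roll": 0, "fingers": -1}, {"slide": [0, 0, -0.03], "roll": 0, "fingers": -1}, {"slide": [0, 0, 0], "roll": 0, "fingers": -1}, {"slide": [0, 0, 0], "roll": 0, "fingers": -1}]}}

```text
t: 25.22
tool_pos: [0.5843, 0.0233, 0.0741]
orientation: [2.115, 0.215, -2.114]
force: [-2.4, -0.2, 4.7]
opening: 0.0597
```

Request:
{"name": "play_rows", "arguments": {"plan": [{"slide": [0, 0, 0], "roll": 0, "fingers": 0.6}, {"slide": [0, 0, 0], "roll": 0, "fingers": 0.6}, {"slide": [0, 0, 0], "roll": 0, "fingers": 0.6}, {"slide": [0, 0, 0.4], "roll": 0, "fingers": 0.6}, {"slide": [0, 0, 1], "roll": 0, "fingers": 1}, {"slide": [-0.5, 0, 1], "roll": 0, "fingers": 1}, {"slide": [-1, 0, 1], "roll": 0, "fingers": 1}, {"slide": [-1, 0, 0.5], "roll": 0, "fingers": 1}, {"slide": [0, 0, 0], "roll": 0, "fingers": 1}, {"slide": [0, 0, 0], "roll": 0, "fingers": 1}]}}

```text
t: 26.48
tool_pos: [0.5094, 0.0232, 0.1907]
orientation: [2.116, 0.215, -2.113]
force: [-0.1, 0.2, -0.6]
opening: 0.0931
```

```bash
python3 w.py w16; python3 g.py w16 sieve .5833 .0229 .105
```

```text
t 26.475 pos [0.5094 0.0232 0.1907] jaw yaw 0.203 tilt [ 0.001 -0.    -1.   ] F [-0.07  0.22 -0.57] open 0.09307801683022472
```

View pics/w16o.png

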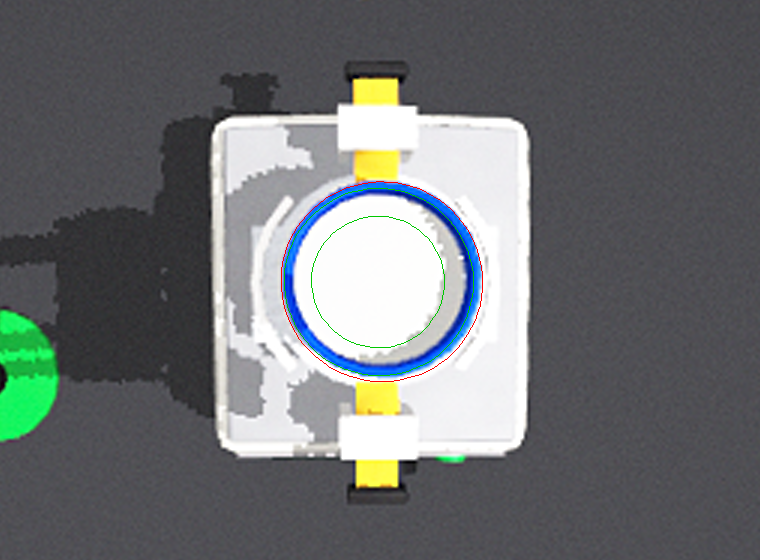

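Request:
{"name": "play_rows", "arguments": {"plan": [{"slide": [0.33, -0.94, 0], "roll": 0, "fingers": 1}, {"slide": [0.33, -0.94, 0], "roll": 0, "fingers": 1}, {"slide": [0.33, -0.94, 0], "roll": 0, "fingers": 1}, {"slide": [0.33, -0.94, 0], "roll": 0, "fingers": 1}, {"slide": [0.33, -0.94, 0], "roll": 0, "fingers": 1}, {"slide": [0.33, -0.94, 0], "roll": 0, "fingers": 1}, {"slide": [0.33, -0.94, 0], "roll": 0, "fingers": 1}, {"slide": [0.33, -0.94, 0], "roll": 0, "fingers": 1}, {"slide": [0.33, -0.94, -1], "roll": 0, "fingers": 1}, {"slide": [0.33, -0.94, -1], "roll": 0, "fingers": 1}, {"slide": [0.33, -0.94, -1], "roll": 0, "fingers": 1}, {"slide": [0.33, -0.9, -1], "roll": 0, "fingers": 1}, {"slide": [0, 0, 0], "roll": 0, "fingers": 1}, {"slide": [0, 0, 0], "roll": 0, "fingers": 1}]}}

```text
t: 28.28
tool_pos: [0.6277, -0.3136, 0.0697]
orientation: [2.114, 0.216, -2.116]
force: [-0.8, 0.5, 0.4]
opening: 0.0927
```

```bash
python3 w.py w17; python3 g.py w17 sieve .6283 -.3138 0
```

```text
t 28.275 pos [ 0.6277 -0.3136  0.0697] jaw yaw 0.203 tilt [-0.001  0.001 -1.   ] F [-0.77  0.47  0.41] open 0.09272347050936383
```

View pics/w17o.png

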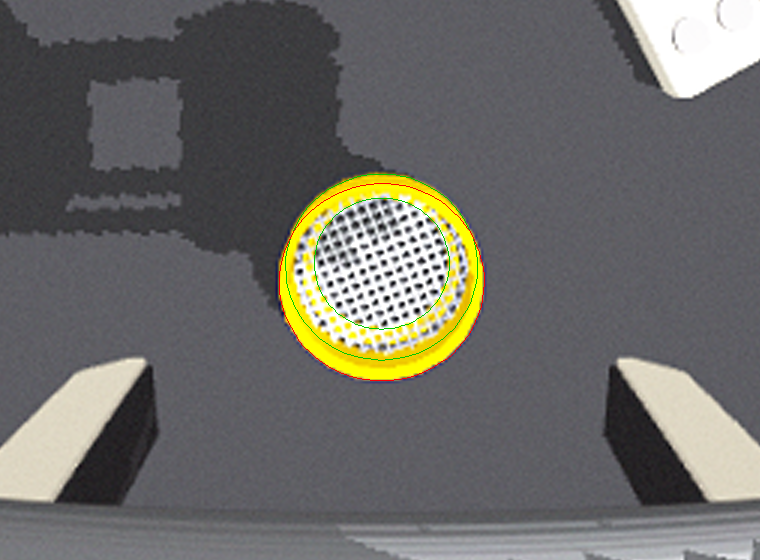

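Request:
{"name": "play_rows", "arguments": {"plan": [{"slide": [0.01, 0, -1], "roll": 0, "fingers": 1}, {"slide": [0, 0, -1], "roll": 0, "fingers": 1}, {"slide": [0, 0, -0.8], "roll": 0, "fingers": 1}, {"slide": [0, 0, -0.4], "roll": 0, "fingers": 1}, {"slide": [0, 0, -0.17], "roll": 0, "fingers": 1}, {"slide": [0, 0, 0], "roll": 0, "fingers": 1}, {"slide": [0, 0, 0], "roll": 0, "fingers": -1}, {"slide": [0, 0, 0], "roll": 0, "fingers": -1}, {"slide": [0, 0, 0], "roll": 0, "fingers": -1}, {"slide": [0, 0, 0], "roll": 0, "fingers": -1}, {"slide": [0, 0, 0], "roll": 0, "fingers": -1}], "squeeze": 20}}

```text
t: 29.7
tool_pos: [0.6282, -0.3141, -0.0305]
orientation: [2.115, 0.215, -2.114]
force: [0.0, -0.0, 1.9]
opening: 0.0604
```

Request:
{"name": "play_rows", "arguments": {"plan": [{"slide": [0, 0, 0.5], "roll": 0, "fingers": -1}, {"slide": [0, 0, 1], "roll": 0, "fingers": -1}, {"slide": [0, 0, 1], "roll": 0, "fingers": -1}, {"slide": [0, 0, 1], "roll": 0, "fingers": -1}, {"slide": [0, 0, 1], "roll": 0, "fingers": -1}, {"slide": [-0.12, 0.94, 1], "roll": 0, "fingers": -1}, {"slide": [-0.12, 0.94, 0], "roll": 0, "fingers": -1}, {"slide": [-0.12, 0.94, 0], "roll": 0, "fingers": -1}, {"slide": [-0.12, 0.94, 0], "roll": 0, "fingers": -1}, {"slide": [-0.12, 0.94, 0], "roll": 0, "fingers": -1}, {"slide": [-0.12, 0.94, 0], "roll": 0, "fingers": -1}, {"slide": [-0.12, 0.94, 0], "roll": 0, "fingers": -1}, {"slide": [-0.12, 0.94, 0], "roll": 0, "fingers": -1}, {"slide": [-0.12, 0.94, 0], "roll": 0, "fingers": -1}, {"slide": [-0.12, 0.94, 0], "roll": 0, "fingers": -1}, {"slide": [-0.12, 0.94, 0], "roll": 0, "fingers": -1}, {"slide": [-0.15, 0.9, 0], "roll": 0, "fingers": -1}, {"slide": [0, 0, 0], "roll": 0, "fingers": -1}, {"slide": [0, 0, 0], "roll": 0, "fingers": -1}]}}

```text
t: 32.08
tool_pos: [0.5842, 0.0227, 0.1349]
orientation: [2.115, 0.215, -2.113]
force: [0.7, -0.1, -0.6]
opening: 0.0601
```

```bash
python3 w.py w18; python3 g.py w18 sieve .5838 .0229 .165
```

```text
t 32.075 pos [0.5842 0.0227 0.1349] jaw yaw 0.203 tilt [ 0.001 -0.    -1.   ] F [ 0.7  -0.14 -0.57] open 0.06011809178519694
```

View pics/w18o.png

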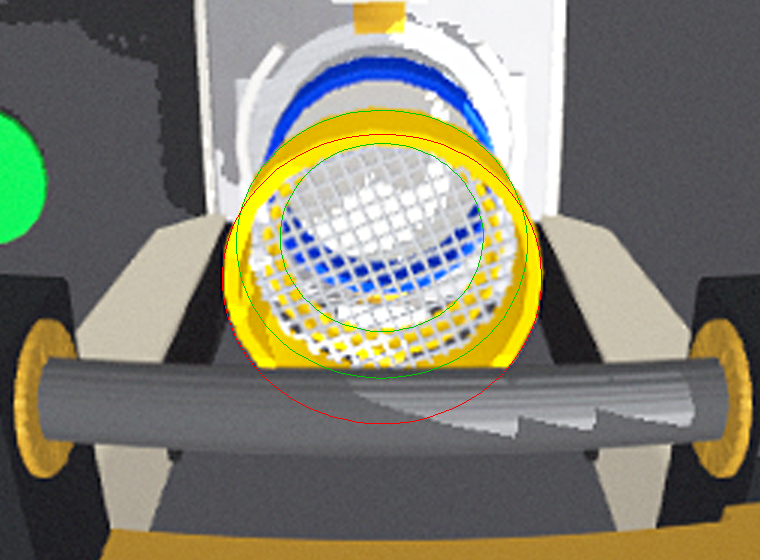

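Request:
{"name": "play_rows", "arguments": {"plan": [{"slide": [-0.01, 0, -0.5], "roll": 0, "fingers": -1}, {"slide": [0, 0, -0.4], "roll": 0, "fingers": -1}, {"slide": [0, 0, -0.2], "roll": 0, "fingers": -1}, {"slide": [0, 0, -0.15], "roll": 0, "fingers": -1}, {"slide": [0, 0, -0.12], "roll": 0, "fingers": -1}, {"slide": [0, 0, 0], "roll": 0, "fingers": -1}, {"slide": [0, 0, -0.04], "roll": 0, "fingers": -1}, {"slide": [0, 0, 0], "roll": 0, "fingers": -1}, {"slide": [0, 0, 0], "roll": 0, "fingers": -1}]}}

```text
t: 33.25
tool_pos: [0.584, 0.0233, 0.0925]
orientation: [2.116, 0.215, -2.114]
force: [-0.1, 0.5, 3.1]
opening: 0.0601
```

Request:
{"name": "play_rows", "arguments": {"plan": [{"slide": [0, 0, -0.01], "roll": 0, "fingers": 0.6}, {"slide": [0, 0, 0], "roll": 0, "fingers": 0.6}, {"slide": [0, 0, 0], "roll": 0, "fingers": 0.6}, {"slide": [0, 0, 0.4], "roll": 0, "fingers": 0.6}, {"slide": [0, 0, 1], "roll": 0, "fingers": 1}, {"slide": [-0.5, 0, 1], "roll": 0, "fingers": 1}, {"slide": [-1, 0, 1], "roll": 0, "fingers": 1}, {"slide": [-1, 0, 0], "roll": 0, "fingers": 1}, {"slide": [0, 0, 0], "roll": 0, "fingers": 1}, {"slide": [0, 0, 0], "roll": 0, "fingers": 1}]}}

```text
t: 34.5
tool_pos: [0.5092, 0.0232, 0.1942]
orientation: [2.116, 0.215, -2.113]
force: [0.6, -0.9, 0.5]
opening: 0.093
```

```bash
python3 w.py w19; python3 g.py w19 sieve .5833 .0229 .123
```

```text
t 34.5 pos [0.5092 0.0232 0.1942] jaw yaw 0.203 tilt [ 0.001 -0.    -1.   ] F [ 0.61 -0.86  0.49] open 0.09299233409420897
```

View pics/w19o.png

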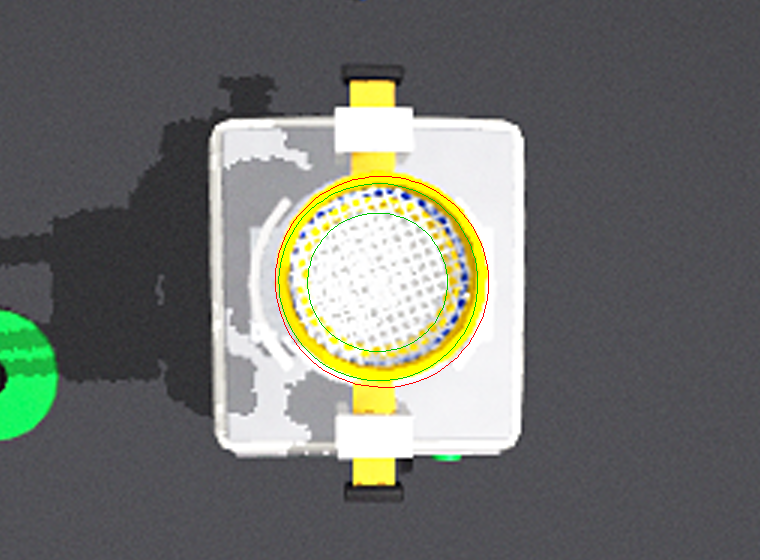

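Run:
```python
from h import *
d=np.load('pics/w19.npy',allow_pickle=True).item();im=d['im'];st=d['st']
u=proj('wrist',[.5833,.0229,.14],st).astype(int);print(u)
cv2.imwrite('pics/w19z.png',cv2.resize(im[u[1]-45:u[1]+45,u[0]-55:u[0]+55,::-1],None,fx=7,fy=7,interpolation=2))
s=robot.read_camera('scene');u=proj('scene',[.5833,.0229,.14]).astype(int);cv2.imwrite('pics/s19z.png',cv2.resize(s[u[1]-35:u[1]+35,u[0]-45:u[0]+45,::-1],None,fx=8,fy=8,interpolation=2))
```

```text
[277 111]
```

View pics/w19z.png

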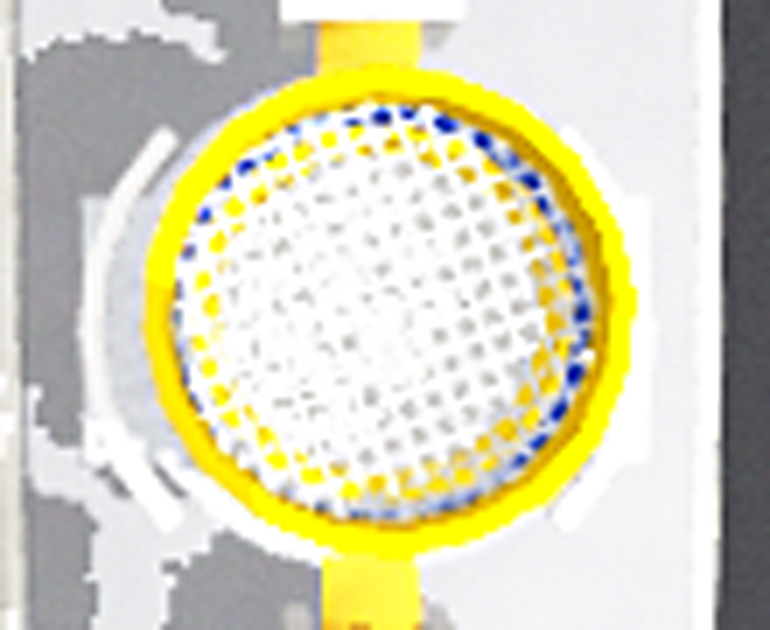

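View pics/s19z.png

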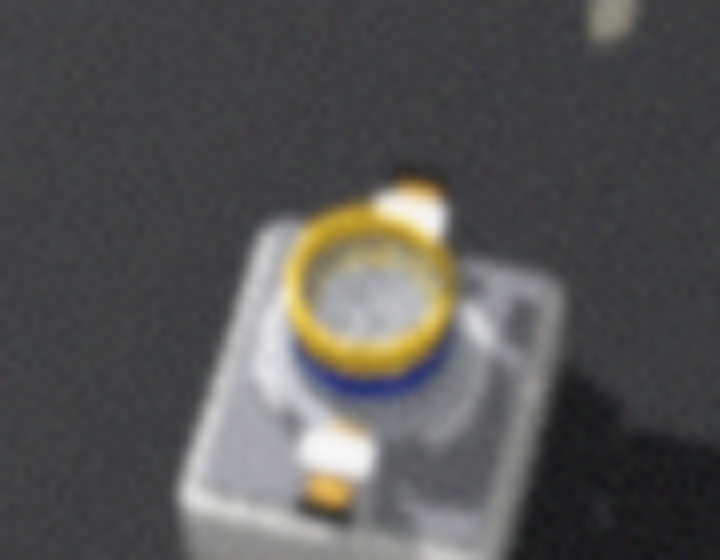

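Request:
{"name": "play_rows", "arguments": {"plan": [{"slide": [0.4, 0.9, 0], "roll": 0, "fingers": 1}, {"slide": [0.4, 0.9, 0], "roll": 0, "fingers": 1}, {"slide": [0.4, 0.9, 0], "roll": 0, "fingers": 1}, {"slide": [0.4, 0.9, 0], "roll": 0, "fingers": 1}, {"slide": [0.4, 0.9, 0], "roll": 0, "fingers": 1}, {"slide": [0.4, 0.9, 0], "roll": 0, "fingers": 1}, {"slide": [0.4, 0.9, -1], "roll": 0, "fingers": 1}, {"slide": [0.4, 0.9, -1], "roll": 0, "fingers": 1}, {"slide": [0.4, 0.9, -1], "roll": 0, "fingers": 1}, {"slide": [0.4, 0.9, -1], "roll": 0, "fingers": 1}, {"slide": [0, 0, 0], "roll": 0, "fingers": 1}, {"slide": [0, 0, 0], "roll": 0, "fingers": 1}]}}

```text
t: 36.1
tool_pos: [0.6288, 0.293, 0.0734]
orientation: [2.114, 0.215, -2.115]
force: [0.1, 0.3, -0.7]
opening: 0.0931
```

```bash
python3 w.py w20; python3 g.py w20 sieve .6291 .293 0
```

```text
t 36.1 pos [0.6288 0.293  0.0734] jaw yaw 0.203 tilt [-0.    -0.001 -1.   ] F [ 0.08  0.28 -0.66] open 0.09308201289855943
```

View pics/w20o.png

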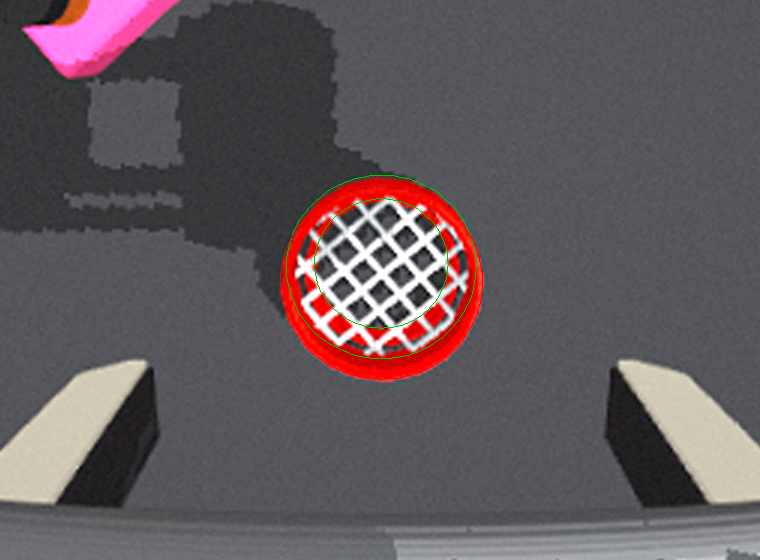

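Request:
{"name": "play_rows", "arguments": {"plan": [{"slide": [0, 0, -1], "roll": 0, "fingers": 1}, {"slide": [0, 0, -1], "roll": 0, "fingers": 1}, {"slide": [0, 0, -0.8], "roll": 0, "fingers": 1}, {"slide": [0, 0, -0.45], "roll": 0, "fingers": 1}, {"slide": [0, 0, -0.22], "roll": 0, "fingers": 1}, {"slide": [0, 0, 0], "roll": 0, "fingers": 1}, {"slide": [0, 0, 0], "roll": 0, "fingers": -1}, {"slide": [0, 0, 0], "roll": 0, "fingers": -1}, {"slide": [0, 0, 0], "roll": 0, "fingers": -1}, {"slide": [0, 0, 0], "roll": 0, "fingers": -1}, {"slide": [0, 0, 0], "roll": 0, "fingers": -1}], "squeeze": 20}}

```text
t: 37.52
tool_pos: [0.6288, 0.2933, -0.0302]
orientation: [2.115, 0.215, -2.114]
force: [0.4, 0.6, 2.8]
opening: 0.0604
```

Request:
{"name": "play_rows", "arguments": {"plan": [{"slide": [0, 0, 0.5], "roll": 0, "fingers": -1}, {"slide": [0, 0, 1], "roll": 0, "fingers": -1}, {"slide": [0, 0, 1], "roll": 0, "fingers": -1}, {"slide": [0, 0, 1], "roll": 0, "fingers": -1}, {"slide": [0, 0, 1], "roll": 0, "fingers": -1}, {"slide": [0, 0, 1], "roll": 0, "fingers": -1}, {"slide": [-0.15, -0.9, 0.6], "roll": 0, "fingers": -1}, {"slide": [-0.15, -0.9, 0], "roll": 0, "fingers": -1}, {"slide": [-0.15, -0.9, 0], "roll": 0, "fingers": -1}, {"slide": [-0.15, -0.9, 0], "roll": 0, "fingers": -1}, {"slide": [-0.15, -0.9, 0], "roll": 0, "fingers": -1}, {"slide": [-0.15, -0.9, 0], "roll": 0, "fingers": -1}, {"slide": [-0.15, -0.9, 0], "roll": 0, "fingers": -1}, {"slide": [-0.15, -0.9, 0], "roll": 0, "fingers": -1}, {"slide": [-0.15, -0.9, 0], "roll": 0, "fingers": -1}, {"slide": [-0.15, -0.9, 0], "roll": 0, "fingers": -1}, {"slide": [0, 0, 0], "roll": 0, "fingers": -1}, {"slide": [0, 0, 0], "roll": 0, "fingers": -1}]}}

```text
t: 39.78
tool_pos: [0.5839, 0.0237, 0.1532]
orientation: [2.116, 0.215, -2.114]
force: [0.1, 0.2, -0.9]
opening: 0.0603
```

```bash
python3 w.py w21; python3 g.py w21 sieve .5838 .0231 .183
```

```text
t 39.775 pos [0.5839 0.0237 0.1532] jaw yaw 0.203 tilt [ 0.001  0.    -1.   ] F [ 0.1   0.17 -0.89] open 0.060333024790750575
```

View pics/w21o.png

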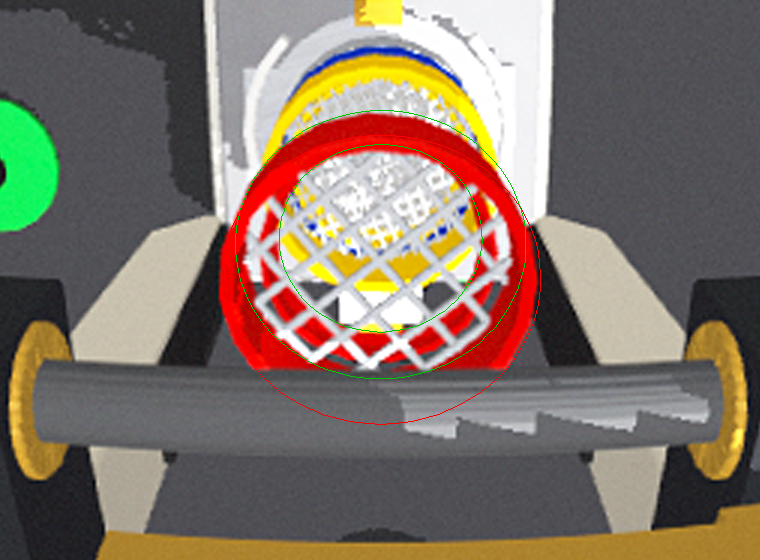

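Request:
{"name": "play_rows", "arguments": {"plan": [{"slide": [0, -0.02, -0.5], "roll": 0, "fingers": -1}, {"slide": [0, 0, -0.4], "roll": 0, "fingers": -1}, {"slide": [0, 0, -0.2], "roll": 0, "fingers": -1}, {"slide": [0, 0, -0.15], "roll": 0, "fingers": -1}, {"slide": [0, 0, -0.12], "roll": 0, "fingers": -1}, {"slide": [0, 0, 0], "roll": 0, "fingers": -1}, {"slide": [0, 0, -0.04], "roll": 0, "fingers": -1}, {"slide": [0, 0, 0], "roll": 0, "fingers": -1}, {"slide": [0, 0, 0], "roll": 0, "fingers": -1}]}}

```text
t: 40.95
tool_pos: [0.584, 0.0226, 0.1108]
orientation: [2.116, 0.215, -2.114]
force: [-0.0, -0.8, 2.6]
opening: 0.0603
```

Request:
{"name": "play_rows", "arguments": {"plan": [{"slide": [0, 0, -0.01], "roll": 0, "fingers": 0.6}, {"slide": [0, 0, 0], "roll": 0, "fingers": 0.6}, {"slide": [0, 0, 0], "roll": 0, "fingers": 0.6}, {"slide": [0, 0, 0.4], "roll": 0, "fingers": 0.6}, {"slide": [0, 0, 1], "roll": 0, "fingers": 1}, {"slide": [-0.5, 0, 1], "roll": 0, "fingers": 1}, {"slide": [-1, 0, 1], "roll": 0, "fingers": 1}, {"slide": [-1, 0, 0], "roll": 0, "fingers": 1}, {"slide": [0, 0, 0], "roll": 0, "fingers": 0}, {"slide": [0, 0, 0], "roll": 0, "fingers": 0}]}}

```text
t: 42.2
tool_pos: [0.5092, 0.0226, 0.2125]
orientation: [2.116, 0.215, -2.113]
force: [-0.3, 0.1, -0.1]
opening: 0.0775
```

```bash
python3 w.py w22; python3 g.py w22 sieve .5833 .0229 .141
python3 - <<'E'
from h import *
d=np.load('pics/w22.npy',allow_pickle=True).item();im=d['im'];st=d['st']
u=proj('wrist',[.4250,.2351,.011],st);print('lid',u)
E
```

```text
t 42.2 pos [0.5092 0.0226 0.2125] jaw yaw 0.203 tilt [ 0.001 -0.    -1.   ] F [-0.25  0.08 -0.14] open 0.07752519204683615
lid [113.4083425  192.83475003]
```

View pics/w22o.png

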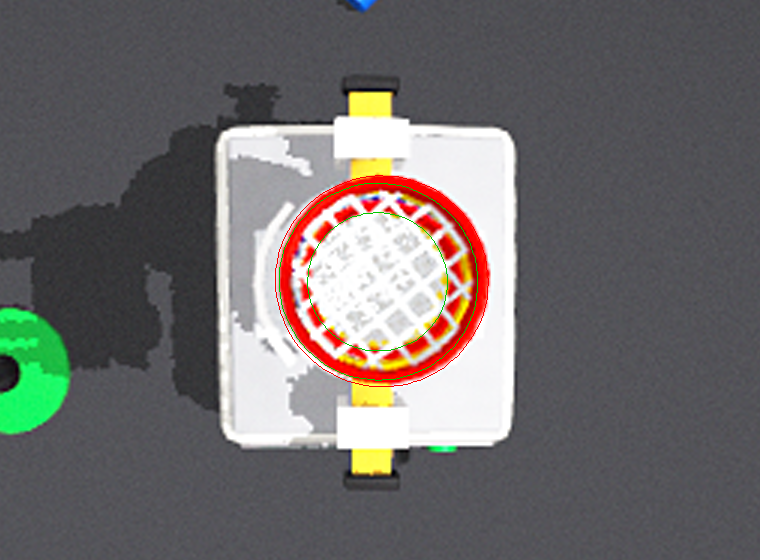

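View pics/w22.png

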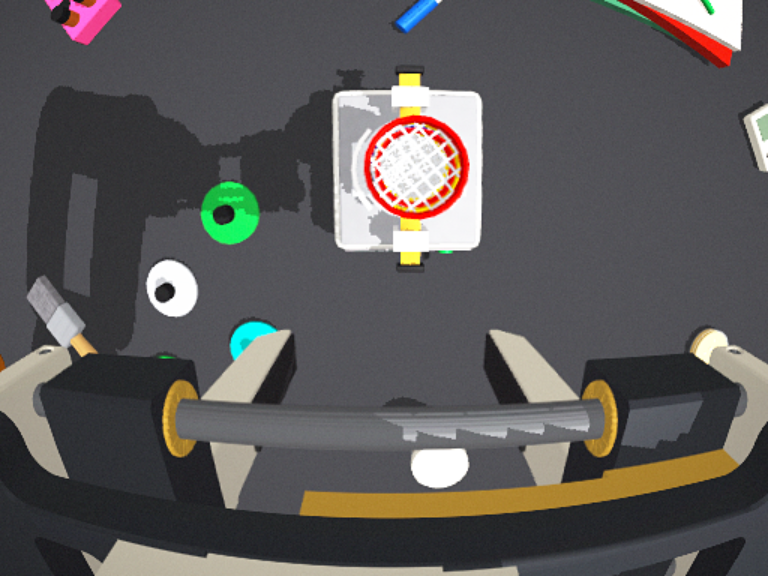

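Request:
{"name": "play_rows", "arguments": {"plan": [{"slide": [-0.35, 0.885, 0], "roll": 0, "fingers": 0}, {"slide": [-0.35, 0.885, 0], "roll": 0, "fingers": 0}, {"slide": [-0.35, 0.885, 0], "roll": 0, "fingers": 0}, {"slide": [-0.35, 0.885, 0], "roll": 0, "fingers": 0}, {"slide": [-0.35, 0.885, -0.4], "roll": 0, "fingers": 0}, {"slide": [-0.35, 0.885, -1], "roll": 0, "fingers": 0}, {"slide": [-0.35, 0.885, -1], "roll": 0, "fingers": 0}, {"slide": [-0.35, 0.885, -1], "roll": 0, "fingers": 0}, {"slide": [0, 0, -1], "roll": 0, "fingers": 0}, {"slide": [0, 0, 0], "roll": 0, "fingers": 0}, {"slide": [0, 0, 0], "roll": 0, "fingers": 0}]}}

```text
t: 43.62
tool_pos: [0.4255, 0.2351, 0.0809]
orientation: [2.115, 0.215, -2.114]
force: [-0.3, -0.2, 0.8]
opening: 0.0465
```

```bash
python3 w.py w23; sed -i "s/'lid':\[.*(.011,.03)\]/'lid':[(0,.0215),(.006,.03),(.011,.03),(.011,.009),(.033,.009)]/" h.py; grep -c 033 h.py; python3 g.py w23 lid .4250 .2351 0
```

```text
t 43.625 pos [0.4255 0.2351 0.0809] jaw yaw 0.202 tilt [ 0.001  0.    -1.   ] F [-0.28 -0.2   0.78] open 0.04652438708778874
1
```

View pics/w23o.png

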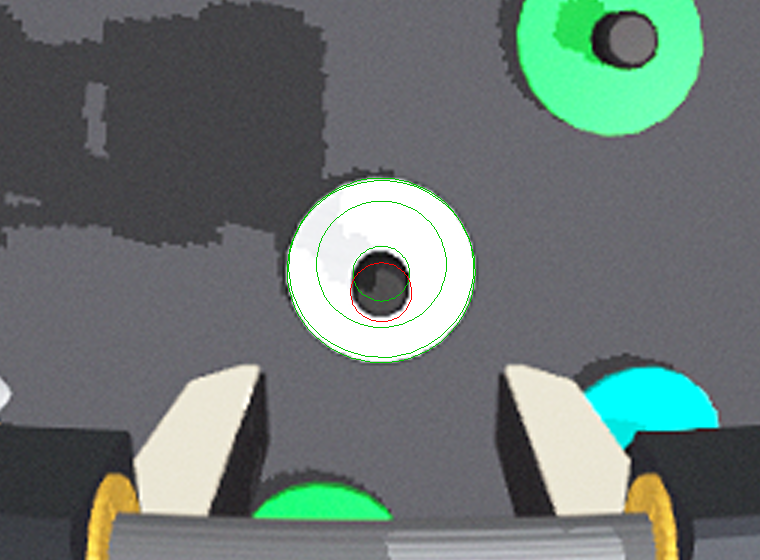

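Request:
{"name": "play_rows", "arguments": {"plan": [{"slide": [-0.01, 0, -1], "roll": 0, "fingers": 0}, {"slide": [0, 0, -1], "roll": 0, "fingers": 0}, {"slide": [0, 0, -0.9], "roll": 0, "fingers": 0}, {"slide": [0, 0, -0.45], "roll": 0, "fingers": 0}, {"slide": [0, 0, -0.2], "roll": 0, "fingers": 0}, {"slide": [0, 0, 0], "roll": 0, "fingers": 0}, {"slide": [0, 0, 0], "roll": 0, "fingers": -1}, {"slide": [0, 0, 0], "roll": 0, "fingers": -1}, {"slide": [0, 0, 0], "roll": 0, "fingers": -1}, {"slide": [0, 0, 0], "roll": 0, "fingers": -1}, {"slide": [0, 0, 0], "roll": 0, "fingers": -1}], "squeeze": 20}}

```text
t: 45.05
tool_pos: [0.4246, 0.2352, -0.0263]
orientation: [2.115, 0.215, -2.114]
force: [-1.0, -0.5, 2.6]
opening: 0.0176
```

Request:
{"name": "play_rows", "arguments": {"plan": [{"slide": [0, 0, 0.7], "roll": 0, "fingers": -1}, {"slide": [0, 0, 1], "roll": 0, "fingers": -1}, {"slide": [0, 0, 1], "roll": 0, "fingers": -1}, {"slide": [0, 0, 1], "roll": 0, "fingers": -1}, {"slide": [0, 0, 1], "roll": 0, "fingers": -1}, {"slide": [0, 0, 1], "roll": 0, "fingers": -1}, {"slide": [0, 0, 1], "roll": 0, "fingers": -1}, {"slide": [0.66, -0.885, 0], "roll": 0, "fingers": -1}, {"slide": [0.66, -0.885, 0], "roll": 0, "fingers": -1}, {"slide": [0.66, -0.885, 0], "roll": 0, "fingers": -1}, {"slide": [0.66, -0.885, 0], "roll": 0, "fingers": -1}, {"slide": [0.66, -0.885, 0], "roll": 0, "fingers": -1}, {"slide": [0.66, -0.885, 0], "roll": 0, "fingers": -1}, {"slide": [0.66, -0.885, 0], "roll": 0, "fingers": -1}, {"slide": [0.69, -0.885, 0], "roll": 0, "fingers": -1}, {"slide": [0, 0, 0], "roll": 0, "fingers": -1}, {"slide": [0, 0, 0], "roll": 0, "fingers": -1}]}}

```text
t: 47.18
tool_pos: [0.5831, 0.023, 0.1739]
orientation: [2.114, 0.216, -2.116]
force: [-0.3, 0.2, -0.6]
opening: 0.0176
```

```bash
python3 w.py w24; python3 g.py w24 lid .5838 .0229 .2013
```

```text
t 47.175 pos [0.5831 0.023  0.1739] jaw yaw 0.203 tilt [-0.001  0.    -1.   ] F [-0.32  0.22 -0.63] open 0.017633285108094948
```

View pics/w24o.png

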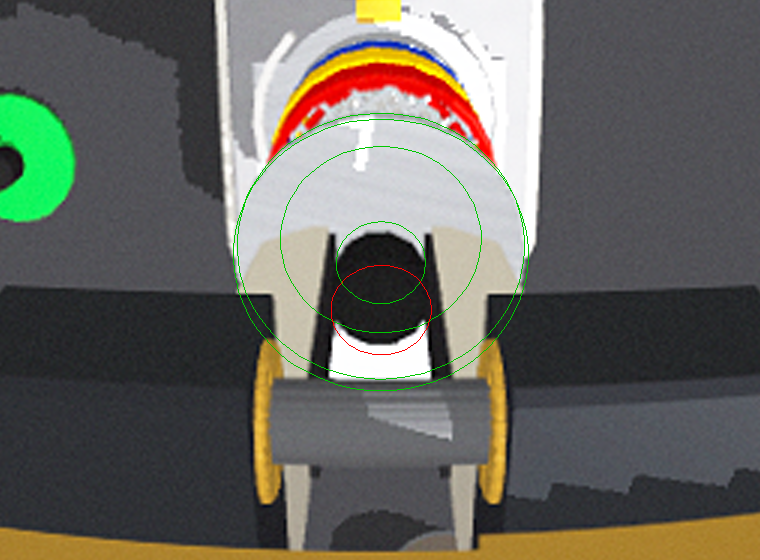

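Request:
{"name": "play_rows", "arguments": {"plan": [{"slide": [0.01, 0, -0.5], "roll": 0, "fingers": -1}, {"slide": [0, 0, -0.4], "roll": 0, "fingers": -1}, {"slide": [0, 0, -0.2], "roll": 0, "fingers": -1}, {"slide": [0, 0, -0.12], "roll": 0, "fingers": -1}, {"slide": [0, 0, -0.1], "roll": 0, "fingers": -1}, {"slide": [0, 0, 0], "roll": 0, "fingers": -1}, {"slide": [0, 0, -0.04], "roll": 0, "fingers": -1}, {"slide": [0, 0, 0], "roll": 0, "fingers": -1}, {"slide": [0, 0, 0], "roll": 0, "fingers": -1}]}}

```text
t: 48.35
tool_pos: [0.584, 0.0226, 0.1338]
orientation: [2.115, 0.215, -2.114]
force: [-0.5, -0.4, -0.3]
opening: 0.0173
```

Request:
{"name": "play_rows", "arguments": {"plan": [{"slide": [0, 0, -0.04], "roll": 0, "fingers": -1}, {"slide": [0, 0, -0.02], "roll": 0, "fingers": -1}, {"slide": [0, 0, 0], "roll": 0, "fingers": -1}, {"slide": [0, 0, 0], "roll": 0, "fingers": -1}]}}

```text
t: 48.85
tool_pos: [0.5843, 0.0226, 0.1327]
orientation: [2.116, 0.215, -2.113]
force: [-1.5, -0.3, 4.7]
opening: 0.0176
```

Contact exactly at the expected height; release and back off.

Request:
{"name": "play_rows", "arguments": {"plan": [{"slide": [0, 0, 0], "roll": 0, "fingers": 0}, {"slide": [0, 0, 0], "roll": 0, "fingers": 0}, {"slide": [0, 0, 0], "roll": 0, "fingers": 0}, {"slide": [0, 0, 0.4], "roll": 0, "fingers": 0}, {"slide": [0, 0, 1], "roll": 0, "fingers": 0}, {"slide": [-0.5, 0, 1], "roll": 0, "fingers": 0}, {"slide": [-1, 0, 1], "roll": 0, "fingers": 0}, {"slide": [-1, 0, 0], "roll": 0, "fingers": 0}, {"slide": [0, 0, 0], "roll": 0, "fingers": 0}, {"slide": [0, 0, 0], "roll": 0, "fingers": 0}]}}

```text
t: 50.1
tool_pos: [0.5092, 0.0226, 0.234]
orientation: [2.115, 0.215, -2.114]
force: [-0.6, -0.1, 0.3]
opening: 0.0463
```

```bash
python3 w.py w25; python3 g.py w25 lid .5838 .0226 .159
python3 - <<'E'
from h import *
s=robot.read_camera('scene');u=proj('scene',[.5833,.0229,.14]).astype(int);cv2.imwrite('pics/s25z.png',cv2.resize(s[u[1]-35:u[1]+35,u[0]-45:u[0]+45,::-1],None,fx=8,fy=8,interpolation=2))
E
```

```text
t 50.1 pos [0.5092 0.0226 0.234 ] jaw yaw 0.203 tilt [ 0.  0. -1.] F [-0.6  -0.05  0.29] open 0.046279983889484316
```

View pics/w25o.png

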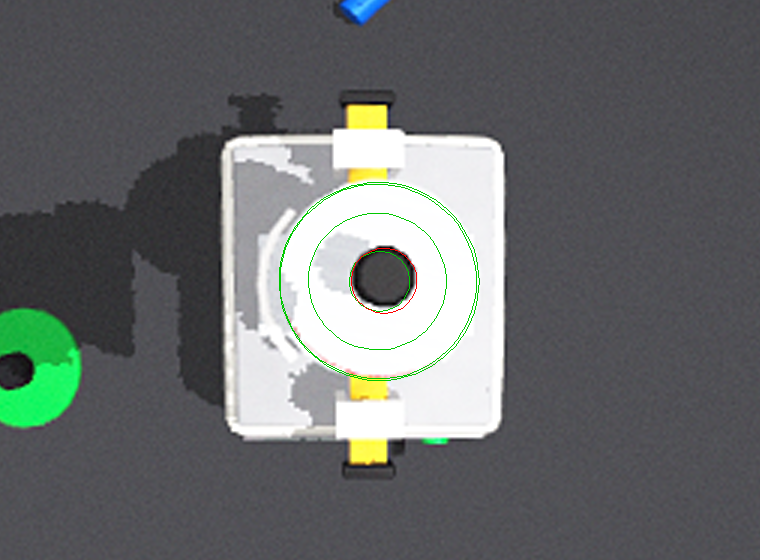

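View pics/s25z.png

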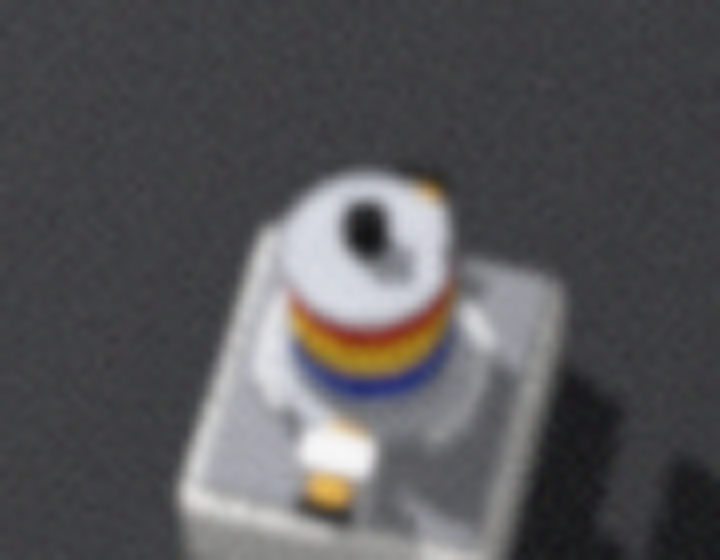

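```bash
python3 -c "
from plant import robot
print(robot.close_job(), robot.read_state()['t'])"
```

```text
the job is handed in; nothing more can be done
the job is handed in; nothing more can be done
```

I set up the shaker in the order asked and handed the job in after about 50 s of robot time (limit 112 s). `close_job` reports no verdict.

- **Pan:** I set it on the deck and pressed it about 10 mm down. When I eased up with the pan still gripped at about 7.7 mm, only about 4 N of upward push remained, where the free springs would give about 9.4 N. The wrist picture after release shows both catch noses over the flange.
- **Sieves and lid:** Blue, yellow, red and then the steel lid each touched down within about 1 mm of the fully nested height. The last pictures show the stack level and concentric, with the gripper clear of it. I did not touch the dish or the green and turquoise look-alikes.
- **What disagreed:** The real fingertips sit about 40 mm higher than the stated tool point. My first try on the pan therefore closed in the air above it without touching it. I measured the offset in the images and allowed for it from then on. The top camera also read the sieve, pan and lid positions about 3–6 mm further out in x than the other two cameras, so I used the wrist camera's values.
- **Side loads:** Small sideways forces of up to about 4 N appeared while seating and easing off the pan, and about 2 N while nesting the fine sieve. I shifted the pan slightly to relieve its first side load.

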